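Restock the ink carousel at its pointer

ROBOT

A 7-joint arm with a two-finger parallel gripper is mounted at the origin on the work surface. World frame = base frame: x ahead of the robot, y to its left, z up, the work surface at z = 0. Lengths are in m, angles in rad, forces in N, time in s.
With the tool pointing down it reaches from about 0.425 to 0.875 m from the base axis. Payload 8.4 kg.
Tool frame: the origin (TCP) lies on the centre line of the jaws, within the pads' length; the fingertips stand 8 mm ahead of it and the grasp point (between the pads) lies 11 mm behind it; z points along the fingers, y is the line along which they close (so a half turn about z gives the same grasp; the last joint's range is limited). The gripper opens to 87 mm and grips with 3 to 60 N. Pads are 19 mm wide; open, the fingers measure 117 mm over their backs; the gripper's body (75 mm by 190 mm) begins 51 mm behind the grasp point.
Start: joints at [-1.218, 0.333, 0.04, 1.465, -0.013, 1.343, -0.059], TCP at [0.284, 0.585, 0.231] pointing down, gripper open.
Joint ranges: [-2.58, 2.58], [-0.38, 2.09], [-1.3, 1.39], [0.25, 2.4], [-1.5, 4.64], [0.08, 2.09], [-2.65, 2.65]. Speed limits (rad/s): [2.22, 2.22, 2.79, 2.79, 3.14, 3.14, 3.14].

INTERFACE

Orientations are given as a unit quaternion [w, x, y, z].
In Python, from cell import * gives the robot as it stands.
- The arm moves only by the tool step_arm, never from a script. Its argument "steps" is a list that holds one entry, the list of rows, each a list of 7 numbers: the shift along the world's x, y, z as a fraction of full scale, then the turn, a rotation vector about the world's x, y, z as a fraction of full scale, then the opening in per cent of the stroke, from 0 (shut) to 100 (fully open). A call has 1 to 10 rows; each row shifts and turns the commanded pose from where the row before left it; what a row does not reach is not made up. Full scale, the value 1, is 30 mm for a shift and 4 degrees for a turn. A row lasts 1/10 s, in which the tool goes at most 50 mm and 8.59 degrees, less where a joint would pass 70% of its speed; a pose out of reach is approached as far as the arm can. A call with a number of a shift or a turn outside -1 to 1 is refused whole. A call with a gripper value outside its range is refused whole. The fingers move at their own pace and stop on an object; "squeeze" is the grip in N (left out, the last holds). Time passes only in rows, so rows that do not move let the fingers close. It gives the time, the measured TCP pose, the force and the opening at its end, in the units of the state.
- get_state(): the state, without advancing time (a new reading comes with each control period).
- read_camera(name): name is "side" or "top"; returns a dict with "pixels" (420x560x3 uint8, blue, green, red), "fx", "fy", "cx", "cy" (pixels), "distortion" ([k1, k2, p1, p2, k3] as OpenCV has them; the pictures are not rectified), "origin" and "attitude" of the camera in the world. Camera axes: x right, y up, looking along -z (the intrinsics and any distortion apply to the point x, -y, -z); pixel columns grow to the right and rows downward; lengths in m; the calibration is good to about 2 mm. A picture is of the moment at which its call begins. There is no depth.
- sign_off(): hands the job in, once; it reports no verdict.
The state is a dict: "time_s": time; "qpos": joint angles; "dq": joint speeds; "tau": joint torques, N m; "tool_pos": TCP position; "ee_rot": TCP orientation; "ft_force": force on the tool from outside, world axes, zero at the start; "torque": the same for the moment, N m; "opening": finger opening in m.
Only numpy, scipy, OpenCV 4.12 (cv2) and the standard library are available. Lean on these libraries where they do the work, as an engineer would, in place of code of your own. Each camera call takes 0.05 s, during which the arm holds its last target. There are 200 camera calls.

TASK

Restock the two-tier ink carousel: push it round gently until its empty pocket is squarely at the pointer on the stand, then take the ink bottle that stands on the table and stand it upright in the middle of that pocket, under the edge of the top tray. Let go, with the pocket still at the pointer. Leave the other bottles standing in their pockets and the tape roll on the top tray, and do not disturb the mugs.

Things in the scene. Friction and masses are not known exactly. Their poses are not given: they have to be found in the camera images.
- stand: fixed round foot of the carousel, 200 mm across, 12 mm high; origin on the table at the carousel's axis, z up. A flat tongue runs from it along its own -x, out under the tray, to the pointer: an upright 36 mm high with one edge towards the tray, centred 174 mm from the axis. The pointer looks towards the robot (its -x is within 17 degrees of the world's -x). It does not move
- hub (a point): point on the carousel's vertical axis at the level of the lower tray's floor, 30 mm above the table. The lower tray is 310 mm across with a lip 6 mm above its floor. It holds four equal pockets of 90 degrees, parted by upright radial dividers; a bottle stands in each of the other three pockets, about 105 mm from the axis
- empty_pocket (a point): middle of the floor of the one empty pocket: 105 mm from the axis, 30 mm above the table; turns with the carousel. Its two dividers stand 45 degrees to either side of it, seen from the axis, and the other two each 90 degrees further on
- divider (a point): point on the top edge of the divider 45 degrees anticlockwise (from above) of the empty pocket: 105 mm from the axis, 75 mm above the table. All four dividers are alike: plain upright plates 6 mm thick, running radially from 15 to 150 mm from the axis, 45 mm high above the tray floor
- top_tray (a point): centre of the underside of the top tray, on the axis, 190 mm above the table. This tray is 186 mm across, its rim 218 mm above the table, on the same column and turning with it; a knob on the column reaches 285 mm. It overhangs the pockets, so a tool working in them must lean outwards from the axis, about 20 to 45 degrees from vertical, to set a bottle there
- carousel (a joint): turning of the carousel on its bearing, rad, 0 at the start of each run, growing anticlockwise seen from above; no stops. It turns freely, with light friction (about 0.05 N m, a fraction of a newton at the rim), and stops soon after it is no longer pushed
- spare: the bottle to be put in: white ink bottle, closed: straight round body 50 mm in diameter up to 88 mm, then a shoulder to a black screw cap 33 mm wide from 102 to 126 mm; 90 to 210 g; origin at the centre of its underside, z up its axis. Stands on the table to the left or right in front of the robot
- ink1: another white ink bottle, closed: straight round body 50 mm in diameter up to 88 mm, then a shoulder to a black screw cap 33 mm wide from 102 to 126 mm; 90 to 210 g; origin at the centre of its underside, z up its axis. Stands in a pocket of the carousel
- ink2: another white ink bottle, closed: straight round body 50 mm in diameter up to 88 mm, then a shoulder to a black screw cap 33 mm wide from 102 to 126 mm; 90 to 210 g; origin at the centre of its underside, z up its axis. Stands in a pocket of the carousel
- ink3: another white ink bottle, closed: straight round body 50 mm in diameter up to 88 mm, then a shoulder to a black screw cap 33 mm wide from 102 to 126 mm; 90 to 210 g; origin at the centre of its underside, z up its axis. Stands in a pocket of the carousel
- tape: roll of heat tape lying loose on the top tray, around the column: ring 90 mm across, 72 mm hole, 19 mm high; origin at the centre of its underside
- mug_a: white mug standing on the table, 82 mm across, 96 mm high, with a handle at its +y; origin at the centre of its underside. It and the spare bottle stand on opposite sides of the carousel
- mug_b: white mug like mug_a, standing on the table right of the carousel
- mug_c: white mug like mug_a, standing on the table left of the carousel
Not all that is in view belongs to the job. What is shaped like the spare but orange or turquoise is not meant.

How it is judged:
By the outcome, as a careful person would: the job done as asked, in the order asked, and still so for the second after the job is handed in, with the robot touching nothing.
It also fails if it takes over 72 s, if anything falls off the work surface, if the arm or the gripper's body presses on something with over 40 N, if the wrist force passes 120 N, or if a joint passes its speed limit or range.

## Working session

There is one attempt and no reset: what is moved stays moved. The work goes in short steps, Python scripts to look and compute and a tool call to move; the robot and the scene stay as the last step left them, time stands still between calls to the robot, and variables do not carry over. Pictures are saved under pics/ and viewed, on a budget of 10 in all, crops included, one or two more only if the job needs it, and the job is handed in when it is done.

Besides the shell and the picture viewer there is one more tool, called after "Request:" as name(argument=value, ...), one argument or row to a line, values as JSON. step_arm: Moves the arm, as the interface text tells. Its arguments: {"type":"object","properties":{"steps":{"type":"array","items":{"type":"array","items":{"type":"array","items":{"type":"number"}}}},"squeeze":{"type":"number"}},"required":["steps"]}

```bash
ls; mkdir -p pics; cat > h.py <<'E'
import numpy as np, cv2, json
from cell import *
from scipy.spatial.transform import Rotation as R
def rot(q): q=np.array(q,float); return R.from_quat([q[1],q[2],q[3],q[0]]).as_matrix() if q.size==4 else q.reshape(3,3)
def K(c): return np.array([[c['fx'],0,c['cx']],[0,c['fy'],c['cy']],[0,0,1.]])
def proj(c,P):
    A=rot(c['attitude']); p=(np.atleast_2d(P)-np.array(c['origin']))@A
    p=p*[1,-1,-1]
    return cv2.projectPoints(p.reshape(-1,1,3),np.zeros(3),np.zeros(3),K(c),np.array(c['distortion'],float))[0][:,0]
def ray(c,uv):
    n=cv2.undistortPoints(np.array(uv,float).reshape(-1,1,2),K(c),np.array(c['distortion'],float))[:,0]
    d=np.c_[n[:,0],-n[:,1],-np.ones(len(n))]@rot(c['attitude']).T
    return np.array(c['origin']),d/np.linalg.norm(d,axis=1)[:,None]
def onz(c,uv,z):
    o,d=ray(c,uv); return o+d*((z-o[2])/d[:,2])[:,None]
E
python3 - <<'E'
from h import *
s=get_state(); print(s)
for n in('side','top'):
    c=read_camera(n); cv2.imwrite(f'pics/{n}0.png',c['pixels']); print({k:v for k,v in c.items() if k!='pixels'})
E
```

```text
pics
{'time_s': 0.0, 'qpos': array([-1.21820732,  0.33389185,  0.0398118 ,  1.46630816, -0.01342767,
        1.34327753, -0.058469  ]), 'dq': array([ 0.00084768, -0.00170138, -0.00014189,  0.00031796, -0.00046968,
        0.00184217,  0.00019981]), 'tau': array([ 4.69900351e-04, -6.56375813e+01,  1.33553926e+00, -4.03797197e+01,
       -5.96647826e-02,  4.49040101e-02,  2.27109044e-04]), 'tool_pos': array([0.28355302, 0.58437035, 0.22965265]), 'ee_rot': array([-1.50970033e-04,  2.23946179e-01,  9.74601176e-01, -7.95809921e-04]), 'ft_force': array([ 0.35230942, -0.16623608, -0.5803015 ]), 'torque': array([ 0.07766063,  0.09253987, -0.02368167]), 'opening': 0.08691082408758483}
{'fx': 485.5012001120398, 'fy': 485.5012001120398, 'cx': 281.8021620171029, 'cy': 201.06025196989248, 'distortion': array([-0.029879,  0.      ,  0.      ,  0.      ,  0.      ]), 'origin': array([0.11636366, 1.00775874, 1.1536663 ]), 'attitude': array([-0.21256206, -0.08360395,  0.38884955,  0.89253783])}
{'fx': 442.37830092698374, 'fy': 442.37830092698374, 'cx': 274.33868184033076, 'cy': 210.75615011817746, 'distortion': array([-0.1382556,  0.       ,  0.       ,  0.       ,  0.       ]), 'origin': array([0.37617941, 0.04444557, 1.35042353]), 'attitude': array([-0.69856271, -0.06193791,  0.06310757,  0.71006427])}
```

View pics/top0.png

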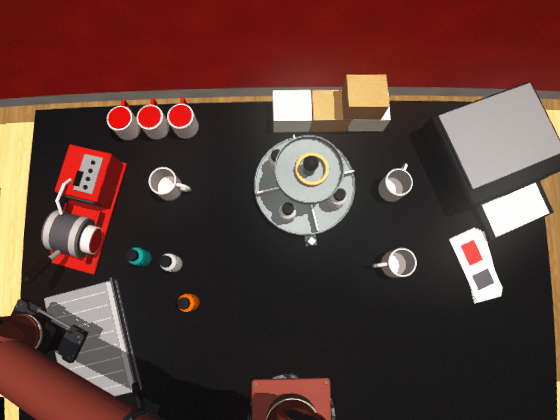

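View pics/side0.png

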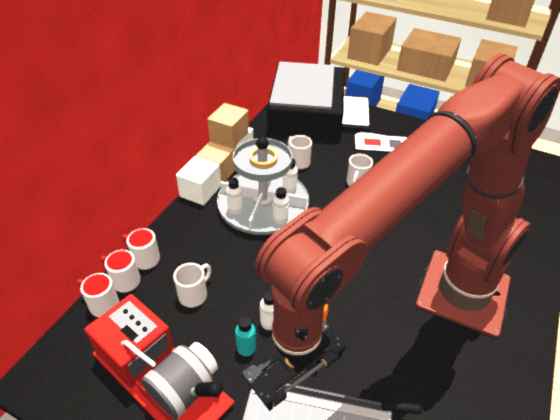

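The top view shows the pointer at (311,240), three carousel bottles at about (288,211), (338,197) and (270,157), and the carousel near (305,185). Three things could be taken for the spare: white (171,262), turquoise (139,257) and orange (188,302). The mugs are at (165,184), (397,184) and (399,263). I choose the white one at (171,262) and check it in a crop.

```bash
python3 - <<'E'
from h import *
c=cv2.imread('pics/top0.png')
a=cv2.resize(c[125:255,245:365],None,fx=4,fy=4,interpolation=cv2.INTER_CUBIC)
b=cv2.resize(c[230:330,120:205],None,fx=3.5,fy=3.5,interpolation=cv2.INTER_CUBIC)
o=np.zeros((520,480+b.shape[1],3),np.uint8);o[:,:480]=a;o[:b.shape[0],480:]=b
cv2.imwrite('pics/crop0.png',o)
E
```

```text
(no output)
```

View pics/crop0.png

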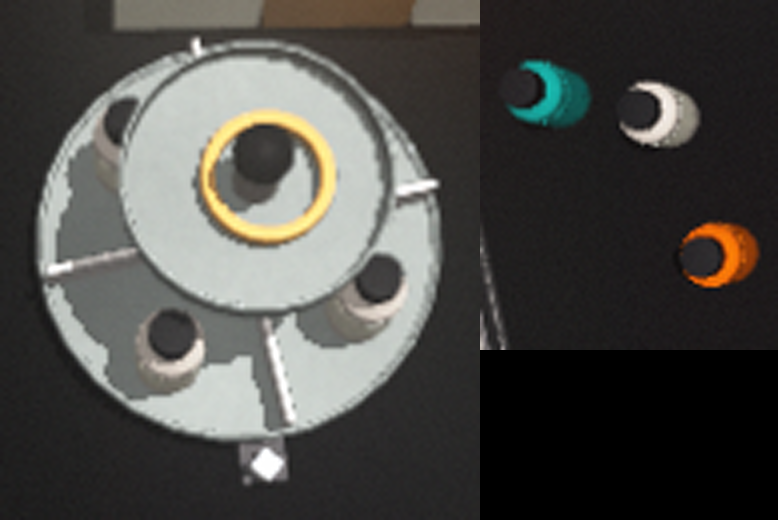

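Confirmed: the white bottle is the spare. The empty pocket is at the back right of the carousel, between the divider tips at crop (196,42) and (437,184). Now I compute positions.

```bash
python3 - <<'E'
from h import *
c=read_camera('top'); f=lambda x,y:(245+x/4,125+y/4)
t=onz(c,[f(45,271),f(291,422),f(438,184),f(196,42)],.075)
print('tips',t.round(4)); 
# axis by least squares circle
A=np.c_[2*t[:,:2],np.ones(4)];s=np.linalg.lstsq(A,(t[:,:2]**2).sum(1),rcond=None)[0];ax=s[:2];print('axis',ax,'r',np.sqrt(s[2]+ax@ax))
print('mids',((t[0]+t[2])/2).round(4),((t[1]+t[3])/2).round(4))
print('ang',np.degrees(np.arctan2(t[:,1]-ax[1],t[:,0]-ax[0]))%360)
p=onz(c,[f(266,463)],.036)[0];print('pointer',p,np.degrees(np.arctan2(p[1]-ax[1],p[0]-ax[0]))%360,np.linalg.norm(p[:2]-ax))
# lower tray lip ellipse by mask hull
hsv=cv2.cvtColor(c['pixels'],cv2.COLOR_BGR2HSV)
k=f(268,178);print('tape',onz(c,[k],.237)[0])
# rim of tray: extreme pixels by eye
r=onz(c,[f(38,225),f(441,235),f(240,440),f(250,42)],.036);print('lip',r.round(3))
print('spare cap',onz(c,[(120+157/3.5,230+108/3.5)],.126)[0])
for n,u in dict(mugL=(163,184),mugR=(397,184),mugF=(399,263)).items(): print(n,onz(c,[u],.096)[0].round(3))
print('orange',onz(c,[(120+222/3.5,230+258/3.5)],.126)[0],'turq',onz(c,[(120+42/3.5,230+90/3.5)],.126)[0])
d=read_camera('side');print('side px spare',proj(d,[[*onz(c,[(164.9,260.9)],.126)[0]]]))
E
```

```text
tips [[ 0.6592  0.093   0.075 ]
 [ 0.544  -0.0849  0.075 ]
 [ 0.7214 -0.2015  0.075 ]
 [ 0.8354 -0.023   0.075 ]]
axis [ 0.68976074 -0.05440724] r 0.14972261235659037
mids [ 0.6903 -0.0543  0.075 ] [ 0.6897 -0.054   0.075 ]
ang [101.69992039 191.82244196 282.13322748  12.17313388]
pointer [ 0.5185488  -0.06917705  0.036     ] 184.9304844640438 0.17184783260524109
tape [ 0.68301538 -0.05897042  0.237     ]
lip [[ 0.704  0.099  0.036]
 [ 0.691 -0.209  0.036]
 [ 0.536 -0.05   0.036]
 [ 0.849 -0.067  0.036]]
spare cap [0.4585387  0.34771648 0.126     ]
mugL [0.686 0.367 0.096]
mugR [ 0.675 -0.322  0.096]
mugF [ 0.443 -0.313  0.096]
orange [0.34041035 0.29409394 0.126     ] turq [0.47362767 0.44208126 0.126     ]
side px spare [[270.32539803 295.11133298]]
```

```bash
cat >> h.py <<'E'
AX=np.array([.690,-.0543])
def tool(az,lean):   # az: azimuth (deg) towards which the gripper body leans
    a=np.radians(az);l=np.radians(lean);u=np.array([np.cos(a),np.sin(a),0])
    z=-u*np.sin(l)-np.array([0,0,np.cos(l)]); y=np.array([u[1],-u[0],0]); 
    return np.c_[np.cross(y,z),y,z]
def polar(th,r,z): t=np.radians(th); return np.array([AX[0]+r*np.cos(t),AX[1]+r*np.sin(t),z])
def plan(pos,Rt,n,s=None):
    s=s or get_state(); d=np.array(pos)-s['tool_pos']; w=R.from_matrix(Rt@rot(s['ee_rot']).T).as_rotvec()
    print('t',round(s['time_s'],2),'shift mm',(d*1e3).round(1),'turn deg',np.degrees(w).round(1),'\n per row /%d:'%n,(d/.03/n).round(3),(np.degrees(w)/4/n).round(3))
E
python3 - <<'E'
from h import *
print(tool(192,40)); plan(polar(192,.138,.20),tool(192,40),26)
E
```

```text
[[-0.74930453 -0.20791169  0.62874116]
 [-0.1592696   0.9781476   0.13364306]
 [-0.64278761  0.         -0.76604444]]
t 0.2 shift mm [ 271.4 -667.5  -30. ] turn deg [ -4.9 -40.4  36.3] 
 per row /26: [ 0.348 -0.856 -0.038] [-0.047 -0.389  0.349]
```

Request:
step_arm(
  steps=[
    [[0.35, -0.86, 0.0, -0.05, -0.39, 0.35, 46], [0.35, -0.86, 0.0, -0.05, -0.39, 0.35, 46], [0.35, -0.86, 0.0, -0.05, -0.39, 0.35, 46], [0.35, -0.86, 0.0, -0.05, -0.39, 0.35, 46], [0.35, -0.86, 0.0, -0.05, -0.39, 0.35, 46], [0.35, -0.86, 0.0, -0.05, -0.39, 0.35, 46], [0.35, -0.86, 0.0, -0.05, -0.39, 0.35, 46], [0.35, -0.86, 0.0, -0.05, -0.39, 0.35, 46], [0.35, -0.86, 0.0, -0.05, -0.39, 0.35, 46], [0.35, -0.86, 0.0, -0.05, -0.39, 0.35, 46]],
  ],
)

```text
time_s: 1.2
tool_pos: [0.3891, 0.3256, 0.2305]
ee_rot: [0.136, 0.101, 0.985, 0.013]
ft_force: [0.1, -0.5, 0.7]
opening: 0.0402
```

Request:
step_arm(
  steps=[
    [[0.35, -0.86, 0.0, -0.05, -0.39, 0.35, 46], [0.35, -0.86, 0.0, -0.05, -0.39, 0.35, 46], [0.35, -0.86, 0.0, -0.05, -0.39, 0.35, 46], [0.35, -0.86, 0.0, -0.05, -0.39, 0.35, 46], [0.35, -0.86, 0.0, -0.05, -0.39, 0.35, 46], [0.35, -0.86, 0.0, -0.05, -0.39, 0.35, 46], [0.35, -0.86, 0.0, -0.05, -0.39, 0.35, 46], [0.35, -0.86, 0.0, -0.05, -0.39, 0.35, 46], [0.35, -0.86, 0.0, -0.05, -0.39, 0.35, 46], [0.35, -0.86, 0.0, -0.05, -0.39, 0.35, 46]],
  ],
)

```text
time_s: 2.2
tool_pos: [0.4937, 0.0685, 0.2309]
ee_rot: [0.268, -0.024, 0.963, 0.026]
ft_force: [-0.1, 0.1, -0.6]
opening: 0.0399
```

```bash
python3 - <<'E'
from h import *
plan(polar(192,.138,.15),tool(192,40),6)
s=get_state();print(s['qpos'].round(2),s['opening'])
# spare check in side view now that the arm is away, and top
d=read_camera('side');cv2.imwrite('pics/side1.png',d['pixels'])
c=read_camera('top');cv2.imwrite('pics/top1.png',c['pixels'])
E
```

```text
t 2.2 shift mm [  61.3 -151.5  -80.9] turn deg [-1.  -9.1  8.3] 
 per row /6: [ 0.34  -0.842 -0.449] [-0.04  -0.378  0.347]
[-0.48 -0.38  0.15  2.26  0.24  0.73  1.16] 0.03992458665844415
```

Request:
step_arm(
  steps=[
    [[0.34, -0.84, 0, -0.04, -0.38, 0.35, 46], [0.34, -0.84, 0, -0.04, -0.38, 0.35, 46], [0.34, -0.84, 0, -0.04, -0.38, 0.35, 46], [0.34, -0.84, -0.2, -0.04, -0.38, 0.35, 46], [0.34, -0.84, -0.4, -0.04, -0.38, 0.35, 46], [0.34, -0.84, -0.6, -0.04, -0.38, 0.35, 46], [0, 0, -0.8, 0, 0, 0, 46], [0, 0, -0.7, 0, 0, 0, 46], [0, 0, 0, 0, 0, 0, 46]],
  ],
)

```text
time_s: 3.2
tool_pos: [0.5531, -0.0804, 0.1467]
ee_rot: [0.337, -0.099, 0.935, 0.037]
ft_force: [0.2, 1.4, 0.1]
opening: 0.0403
```

```bash
python3 - <<'E'
from h import *
plan(polar(192,.138,.062),tool(192,40),6)
s=get_state();print(s['qpos'].round(2),s['opening'],s['ft_force'])
c=read_camera('top');d=read_camera('side')
cv2.imwrite('pics/mid2.png',np.hstack([cv2.resize(c['pixels'][120:270,240:380],None,fx=2.8,fy=2.8),cv2.resize(d['pixels'][130:280,190:330],None,fx=2.8,fy=2.8)]))
E
```

```text
t 3.2 shift mm [  1.9  -2.6 -84.7] turn deg [-0.1 -0.4 -0.1] 
 per row /6: [ 0.011 -0.015 -0.471] [-0.002 -0.015 -0.004]
[-0.74 -0.29  0.91  2.36 -0.16  0.32  2.15] 0.040279112961955174 [0.24200808 1.38879064 0.13908266]
```

View pics/mid2.png

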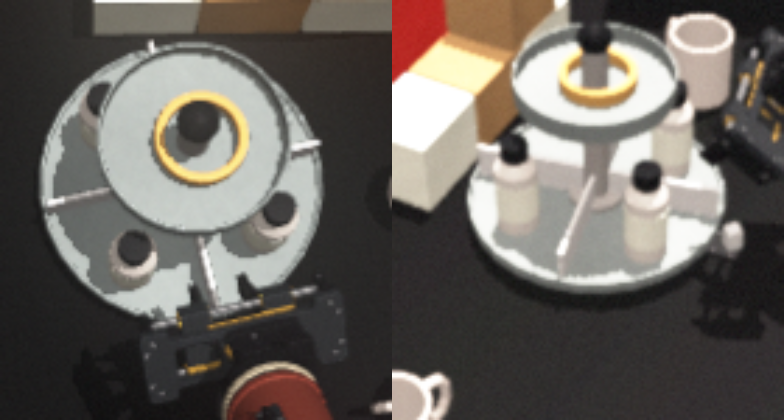

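The fingers sit either side of the front divider, whose tip is at crop (210,300), above the tray. The bottles and tape are as before. Descending.

Request:
step_arm(
  steps=[
    [[0.03, -0.04, -0.6, 0, -0.05, 0, 46], [0.03, -0.04, -0.6, 0, -0.05, 0, 46], [0, 0, -0.6, 0, 0, 0, 46], [0, 0, -0.5, 0, 0, 0, 46], [0, 0, -0.4, 0, 0, 0, 46], [0, 0, -0.1, 0, 0, 0, 46]],
  ],
)

```text
time_s: 3.9
tool_pos: [0.5617, -0.0844, 0.0892]
ee_rot: [0.335, -0.099, 0.936, 0.036]
ft_force: [-0.9, 0.0, 0.8]
opening: 0.0398
```

```bash
python3 - <<'E'
from h import *
s=get_state();print(s['qpos'].round(2),s['opening'],s['ft_force'],s['tool_pos'])
for th in (182,172,162,152,142,132): plan(polar(th,.138,.062),tool(th,40),10)
E
```

```text
[-1.14 -0.2   1.38  2.4  -0.62  0.21  2.65] 0.03977183443599974 [-0.90590266  0.02112232  0.83808471] [ 0.5616842  -0.08442961  0.0891985 ]
t 3.9 shift mm [ -9.6  25.3 -27.2] turn deg [ -0.   -0.6 -10.1] 
 per row /10: [-0.032  0.084 -0.091] [-0.001 -0.016 -0.252]
t 3.9 shift mm [ -8.3  49.3 -27.2] turn deg [ -0.1  -0.6 -20.1] 
 per row /10: [-0.028  0.164 -0.091] [-0.003 -0.016 -0.502]
t 3.9 shift mm [ -2.9  72.8 -27.2] turn deg [ -0.2  -0.6 -30.1] 
 per row /10: [-0.01   0.243 -0.091] [-0.004 -0.016 -0.751]
t 3.9 shift mm [  6.5  94.9 -27.2] turn deg [ -0.2  -0.6 -40.1] 
 per row /10: [ 0.022  0.316 -0.091] [-0.005 -0.015 -1.001]
t 3.9 shift mm [ 19.6 115.1 -27.2] turn deg [ -0.3  -0.6 -50.1] 
 per row /10: [ 0.065  0.384 -0.091] [-0.007 -0.015 -1.251]
t 3.9 shift mm [ 36.  132.7 -27.2] turn deg [ -0.3  -0.6 -60.1] 
 per row /10: [ 0.12   0.442 -0.091] [-0.008 -0.014 -1.501]
```

Joints 3, 4 and 7 reached their ranges, so this lean is too cramped here. I'll fit the arm's kinematics from the logged states so I can choose reachable poses.

```bash
cat > kin.py <<'E'
from h import *
from scipy.optimize import least_squares
import itertools
LO=np.array([-2.58,-.38,-1.3,.25,-1.5,.08,-2.65]);HI=np.array([2.58,2.09,1.39,2.4,4.64,2.09,2.65])
def fk(q,p,s):
    h,a,b,L,ex,o1,o5,o7=p
    Rz=lambda t:R.from_euler('z',t).as_matrix();Ry=lambda t:R.from_euler('y',t).as_matrix();e=np.array([0,0,1.])
    M=Rz(s[0]*q[0]+o1);x=h*e;M=M@Ry(q[1]);x=x+M@(a*e);M=M@Rz(s[1]*q[2])@Ry(q[3]);x=x+M@np.array([ex,0,b])
    M=M@Rz(s[2]*q[4]+o5)@Ry(q[5]);x=x+M@(L*e);M=M@Rz(s[3]*q[6]+o7);return x,M
E
cat > fit.py <<'E'
from kin import *
s0=get_state()
D=[([-1.21820732,.33389185,.0398118,1.46630816,-.01342767,1.34327753,-.058469],[.28355302,.58437035,.22965265],[-1.5097e-4,.223946,.974601,-7.958e-4]),
([-.48,-.38,.15,2.26,.24,.73,1.16],[.4937,.0685,.2309],[.268,-.024,.963,.026]),([-.74,-.29,.91,2.36,-.16,.32,2.15],[.5531,-.0804,.1467],[.337,-.099,.935,.037]),
(s0['qpos'],s0['tool_pos'],s0['ee_rot'])]
def res(p,s):
    o=[]
    for q,x,e in D:
        X,M=fk(q,p,s);o+=[*(X-x)*3,*(R.from_matrix(rot(e).T@M).as_rotvec())]
    return o
best=[]
for s in itertools.product([1,-1],repeat=4):
  for o7 in (0,1.57,3.14,-1.57):
   for o1 in (0,1.57,3.14,-1.57):
    for o5 in (0,3.14):
     r=least_squares(res,[.317,.45,.48,.4,0,o1,o5,o7],args=(s,),max_nfev=40);best.append((r.cost,s,r.x.round(4)))
best.sort(key=lambda t:t[0])
for b in best[:4]:print(b)
E
timeout 500 python3 fit.py
```

```text
(np.float64(0.0033269150702553312), (-1, -1, -1, -1), array([ 0.2363,  0.4909,  0.4992,  0.3793, -0.0171, -0.0576,  6.279 ,
       -4.7564]))
(np.float64(0.003326915070255426), (-1, -1, -1, -1), array([ 0.2363,  0.4909,  0.4992,  0.3793, -0.0171, -0.0576,  6.279 ,
        1.5268]))
(np.float64(0.003326915070256031), (-1, -1, -1, -1), array([ 0.2363,  0.4909,  0.4992,  0.3793, -0.0171, -0.0576, -0.0042,
        1.5268]))
(np.float64(0.003326915070256685), (-1, -1, -1, -1), array([ 0.2363,  0.4909,  0.4992,  0.3793, -0.0171, -0.0576, -0.0042,
        1.5268]))
```

```bash
cat > kin.py <<'E'
from h import *
from scipy.optimize import least_squares
LO=np.array([-2.58,-.38,-1.3,.25,-1.5,.08,-2.65]);HI=np.array([2.58,2.09,1.39,2.4,4.64,2.09,2.65])
Rz=lambda t:R.from_euler('z',t).as_matrix();Ry=lambda t:R.from_euler('y',t).as_matrix()
def fk(q,p):
    h,sx,sy,a,ex,ey,b,wx,wy,L=p
    M=Rz(-q[0])@Ry(q[1]) if 0 else Rz(-q[0]);x=M@np.array([sx,sy,h]);M=M@Ry(q[1]);x=x+M@np.array([ex,ey,a]);M=M@Rz(-q[2])@Ry(q[3]);x=x+M@np.array([-ex,-ey,b])
    M=M@Rz(-q[4])@Ry(q[5]);x=x+M@np.array([wx,wy,L]);return x,M@Rz(-q[6]+np.pi/2)
E
cat > fit.py <<'E'
from kin import *
s0=get_state()
D=[([-1.21820732,.33389185,.0398118,1.46630816,-.01342767,1.34327753,-.058469],[.28355302,.58437035,.22965265],[-1.5097e-4,.223946,.974601,-7.958e-4]),
([-.48,-.38,.15,2.26,.24,.73,1.16],[.4937,.0685,.2309],[.268,-.024,.963,.026]),([-.74,-.29,.91,2.36,-.16,.32,2.15],[.5531,-.0804,.1467],[.337,-.099,.935,.037]),
(s0['qpos'],s0['tool_pos'],s0['ee_rot'])]
def res(p,v=0):
    o=[];w=[]
    for q,x,e in D:
        X,M=fk(q,p);o+=[*(X-x)];w.append(R.from_matrix(rot(e).T@M).as_rotvec())
    if v:print(np.round(w,3))
    return np.r_[o,np.array(p)[[1,2,4,5,7,8]]*.02]
r=least_squares(res,[.3,0,0,.45,0,0,.48,0,0,.4]);print(r.x.round(4));print((res(r.x,1)[:12]*1e3).round(1))
np.save('kin.npy',r.x)
E
python3 fit.py
```

```text
[ 0.2402 -0.0038 -0.0544  0.4768  0.0066  0.0333  0.506   0.0047  0.0094
  0.3507]
[[ 0.    -0.     0.   ]
 [-0.002 -0.003 -0.   ]
 [ 0.    -0.007 -0.007]
 [-0.    -0.     0.   ]]
[ 0.5 -0.1  0.1 -0.6 -0.6  0.2  0.7  1.9  0.8 -0.2 -1.  -1.1]
```

```bash
cat >> kin.py <<'E'
P=np.load('kin.npy')
def ik(pos,Rt,n=25,seed=0):
    """best (largest joint-range margin) solution over random starts: (margin,q) or None"""
    g=np.random.default_rng(seed);best=None
    def f(q,m=.0):
        X,M=fk(q,P);return np.r_[(X-pos)*10,R.from_matrix(Rt.T@M).as_rotvec()*3,.02*(q-(LO+HI)/2)/(HI-LO)]
    for i in range(n):
        r=least_squares(f,LO+(HI-LO)*g.uniform(.05,.95,7),bounds=(LO,HI),max_nfev=60)
        X,M=fk(r.x,P);e=np.linalg.norm(X-pos)
        if e<.002 and np.linalg.norm(R.from_matrix(Rt.T@M).as_rotvec())<.02:
            m=min((r.x-LO).min(),(HI-r.x).min())
            if best is None or m>best[0]:best=(m,r.x)
    return best
E
cat > q.py <<'E'
from kin import *
flip=np.diag([-1,-1,1.])
def show(n,pos,Rt):
    for F,k in((np.eye(3),'a'),(flip,'b')):
        b=ik(pos,Rt@F,12);print(n,k,'none' if b is None else (round(b[0],2),b[1].round(2)))
def grasp(c,az,lean): T=tool(az,lean);return c+.011*T[:,2],T
for lean in(25,35,45):
  for az in (160,185,210): show(f'place {lean} {az}',*grasp(polar(185,.105,.106),az,lean))
for lean in(25,35,45):
  for az in (150,185,217,250): show(f'spare {lean} {az}',*grasp(np.array([.4585,.3477,.078]),az,lean))
for lean in (10,20,30):
  for th in (200,170,140): show(f'push {lean} {th}',polar(th,.14,.062),tool(th,lean))
E
timeout 550 python3 q.py
```

```text
place 25 160 a (np.float64(0.32), array([ 0.77,  0.17, -0.89,  2.08,  0.56,  0.62,  0.72]))
place 25 160 b (np.float64(0.3), array([ 0.5 ,  0.13, -0.6 ,  2.09,  0.46,  0.59, -2.35]))
place 25 185 a (np.float64(0.3), array([ 0.81,  0.15, -0.78,  2.1 ,  0.09,  0.51,  1.65]))
place 25 185 b (np.float64(0.31), array([ 0.87,  0.16, -0.84,  2.09,  0.12,  0.51, -1.51]))
place 25 210 a (np.float64(0.25), array([ 1.14,  0.3 , -1.05,  2.02, -0.01,  0.62,  2.25]))
place 25 210 b (np.float64(0.37), array([ 0.95,  0.23, -0.82,  2.03, -0.18,  0.62, -0.75]))
place 35 160 a (np.float64(0.18), array([ 0.47,  0.07, -0.62,  2.22,  0.82,  0.43,  0.41]))
place 35 160 b (np.float64(0.0), array([-0.66,  0.02,  0.54,  2.27,  0.72,  0.39, -2.65]))
place 35 185 a (np.float64(0.14), array([ 0.24,  0.04, -0.15,  2.26, -0.39,  0.26,  2.1 ]))
place 35 185 b (np.float64(0.18), array([ 1.05,  0.11, -0.98,  2.22, -0.08,  0.26, -1.31]))
place 35 210 a (np.float64(0.0), array([ 1.28,  0.29, -1.09,  2.12, -0.37,  0.46,  2.65]))
place 35 210 b (np.float64(0.27), array([ 1.13,  0.23, -0.92,  2.13, -0.53,  0.48, -0.36]))

[... 3611 characters left out ...]
(0.41), array([ 0.29,  0.29, -0.68,  1.99,  0.66,  0.86,  0.09]))
push 20 140 b (np.float64(0.24), array([-1.28,  0.43,  1.15,  2.06, -0.18,  0.68, -2.35]))
push 30 200 a (np.float64(0.0), array([ 1.47,  0.39, -1.3 ,  2.17,  0.2 ,  0.43,  2.03]))
push 30 200 b (np.float64(0.22), array([ 1.27,  0.26, -1.05,  2.18, -0.19,  0.41, -0.78]))
push 30 170 a (np.float64(0.1), array([ 0.27,  0.04, -0.4 ,  2.3 ,  0.51,  0.34,  0.82]))
push 30 170 b (np.float64(0.12), array([ 0.5 ,  0.06, -0.64,  2.28,  0.55,  0.35, -2.35]))
push 30 140 a (np.float64(0.33), array([ 0.19,  0.27, -0.67,  2.07,  0.92,  0.85, -0.21]))
push 30 140 b (np.float64(0.07), array([-1.46,  0.48,  1.24,  2.15, -0.02,  0.53, -2.58]))
```

```bash
python3 - <<'E'
from h import *
plan(polar(192,.140,.10),tool(192,15),8)
E
```

```text
t 3.9 shift mm [-8.6  1.  10.8] turn deg [-5.2 23.8 -0. ] 
 per row /8: [-0.036  0.004  0.045] [-0.163  0.744 -0.001]
```

Request:
step_arm(
  steps=[
    [[-0.04, 0, 0.1, -0.16, 0.74, 0, 46], [-0.04, 0, 0.1, -0.16, 0.74, 0, 46], [-0.04, 0, 0.1, -0.16, 0.74, 0, 46], [-0.04, 0, 0.1, -0.16, 0.74, 0, 46], [-0.04, 0, 0, -0.16, 0.74, 0, 46], [-0.04, 0, 0, -0.16, 0.74, 0, 46], [-0.04, 0, 0, -0.16, 0.74, 0, 46], [-0.04, 0, 0, -0.16, 0.74, 0, 46], [0, 0, 0, 0, 0, 0, 46]],
  ],
)

```text
time_s: 4.8
tool_pos: [0.5526, -0.0856, 0.1011]
ee_rot: [0.13, -0.106, 0.986, 0.012]
ft_force: [0.3, 0.4, 0.1]
opening: 0.0401
```

```bash
python3 - <<'E'
from h import *
s=get_state();print(s['qpos'].round(2),s['ft_force'])
plan(polar(192,.140,.062),tool(192,15),4)
E
```

```text
[-0.84  0.15  1.05  2.09 -0.33  0.76  2.19] [0.28905064 0.39450074 0.10593656]
t 4.8 shift mm [  0.5   2.2 -39.1] turn deg [ 0.2  0.1 -0.2] 
 per row /4: [ 0.004  0.018 -0.326] [ 0.013  0.006 -0.013]
```

```bash
python3 - <<'E'
from h import *
for a in range(192,122,-15): print(a,((polar(a-15,.14,0)-polar(a,.14,0))/5/.03).round(3), 'turn', -3/4)
E
```

```text
192 [-0.019  0.243  0.   ] turn -0.75
177 [0.044 0.24  0.   ] turn -0.75
162 [0.105 0.22  0.   ] turn -0.75
147 [0.158 0.185 0.   ] turn -0.75
132 [0.201 0.138 0.   ] turn -0.75
```

Request:
step_arm(
  steps=[
    [[0, 0.02, -0.4, 0, 0, 0, 46], [0, 0.02, -0.4, 0, 0, 0, 46], [0, 0.02, -0.35, 0, 0, 0, 46], [0, 0.02, -0.15, 0, 0, 0, 30], [0, 0, 0, 0, 0, 0, 20], [0, 0, 0, 0, 0, 0, 20]],
  ],
)

```text
time_s: 5.4
tool_pos: [0.5512, -0.0833, 0.0616]
ee_rot: [0.131, -0.104, 0.986, 0.013]
ft_force: [0.1, -0.5, -0.3]
opening: 0.0234
```

Request:
step_arm(
  steps=[
    [[-0.01, 0.1, 0, 0, 0, -0.3, 20], [-0.02, 0.2, 0, 0, 0, -0.6, 20], [-0.02, 0.24, 0, 0, 0, -0.75, 20], [-0.02, 0.24, 0, 0, 0, -0.75, 20], [-0.02, 0.24, 0, 0, 0, -0.75, 20], [0.04, 0.24, 0, 0, 0, -0.75, 20], [0.04, 0.24, 0, 0, 0, -0.75, 20], [0.04, 0.24, 0, 0, 0, -0.75, 20], [0.04, 0.24, 0, 0, 0, -0.75, 20], [0.05, 0.24, 0, 0, 0, -0.75, 20]],
  ],
)

```text
time_s: 6.4
tool_pos: [0.5551, -0.016, 0.0618]
ee_rot: [0.131, 0.135, 0.982, -0.018]
ft_force: [0.1, -0.7, -0.3]
opening: 0.0175
```

```bash
cat > w.py <<'E'
from h import *
s=get_state();v=s['tool_pos'][:2]-AX;z=rot(s['ee_rot'])[:,2];y=rot(s['ee_rot'])[:,1]
print('t',s['time_s'],'q',s['qpos'].round(2),'th',np.degrees(np.arctan2(v[1],v[0]))%360,'r',np.linalg.norm(v),'z',s['tool_pos'][2],'az',np.degrees(np.arctan2(-z[1],-z[0]))%360,'lean',np.degrees(np.arccos(-z[2])),'F',s['ft_force'].round(1),'op',s['opening'])
E
python3 w.py
```

```text
t 6.4 q [-1.19  0.31  1.22  2.14 -0.36  0.66  1.54] th 164.13677229456826 r 0.14021492395403598 z 0.061809760387682114 az 164.4394296718509 lean 15.1422811737566 F [ 0.1 -0.7 -0.3] op 0.017453144224049737
```

Request:
step_arm(
  steps=[
    [[0.1, 0.22, 0, 0, 0, -0.75, 20], [0.1, 0.22, 0, 0, 0, -0.75, 20], [0.1, 0.22, 0, 0, 0, -0.75, 20], [0.11, 0.22, 0, 0, 0, -0.75, 20], [0.12, 0.21, 0, 0, 0, -0.75, 20]],
  ],
)

```text
time_s: 6.9
tool_pos: [0.5709, 0.0169, 0.0616]
ee_rot: [0.127, 0.262, 0.956, -0.035]
ft_force: [-0.4, -0.4, -0.3]
opening: 0.0172
```

```bash
python3 w.py
```

```text
t 6.9 q [-1.27  0.47  1.26  2.08 -0.45  0.73  1.25] th 149.14635186486422 r 0.13875150882007942 z 0.06163669409642137 az 149.40505908469396 lean 15.098945369284364 F [-0.4 -0.4 -0.3] op 0.01715412946797569
```

Tracking is fine, and joint 3 has levelled off. Continuing.

Request:
step_arm(
  steps=[
    [[0.15, 0.19, 0, 0, 0, -0.75, 20], [0.15, 0.19, 0, 0, 0, -0.75, 20], [0.16, 0.18, 0, 0, 0, -0.75, 20], [0.17, 0.18, 0, 0, 0, -0.75, 20], [0.17, 0.17, 0, 0, 0, -0.75, 20], [0.19, 0.15, 0, 0, 0, -0.75, 20], [0.19, 0.15, 0, 0, 0, -0.75, 20], [0.15, 0.1, 0, 0, 0, -0.5, 20], [0.1, 0.07, 0, 0, 0, -0.3, 20], [0, 0, 0, 0, 0, 0, 30]],
  ],
)

```text
time_s: 7.9
tool_pos: [0.614, 0.0582, 0.0615]
ee_rot: [0.117, 0.455, 0.881, -0.061]
ft_force: [-0.1, 0.2, 0.1]
opening: 0.0208
```

```bash
python3 w.py; python3 - <<'E'
from h import *
c=read_camera('top');cv2.imwrite('pics/top3.png',cv2.resize(c['pixels'][115:275,230:390],None,fx=3.5,fy=3.5,interpolation=cv2.INTER_CUBIC))
E
```

```text
t 7.9 q [-1.24  0.73  1.26  1.88 -0.58  0.93  0.83] th 124.01766460031715 r 0.13578515194332488 z 0.061474166564116875 az 125.26677240184301 lean 15.114097549955142 F [-0.1  0.2  0.1] op 0.02082738461090602
```

View pics/top3.png

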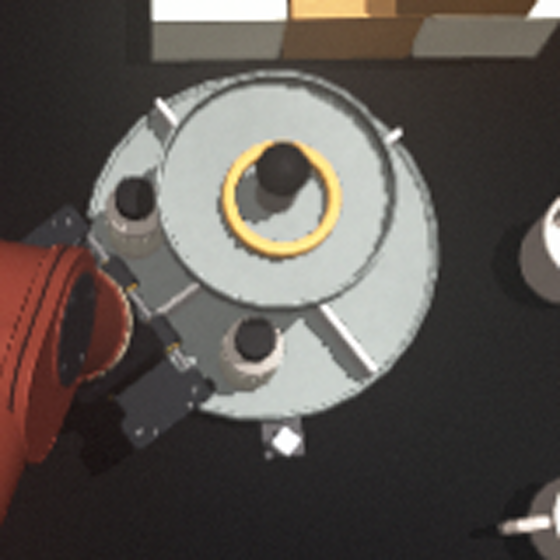

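Divider A is at about 122° with its tip near crop (195,290). B has its tip near (375,370). The bottles are upright and the tape is in place. I keep pushing A to about 94°, so that B can be taken near the front.

```bash
python3 - <<'E'
from h import *
p=[polar(124,.1358,0),polar(109,.1385,0),polar(94,.14,0)]
for a,b in zip(p,p[1:]):print(((b-a)/.03/5).round(3))
E
```

```text
[0.206 0.122 0.   ]
[0.236 0.058 0.   ]
```

Request:
step_arm(
  steps=[
    [[0.2, 0.13, 0, 0, 0, -0.75, 25], [0.2, 0.13, 0, 0, 0, -0.75, 25], [0.21, 0.12, 0, 0, 0, -0.75, 25], [0.21, 0.12, 0, 0, 0, -0.75, 25], [0.21, 0.12, 0, 0, 0, -0.75, 25], [0.23, 0.06, 0, 0, 0, -0.75, 25], [0.23, 0.06, 0, 0, 0, -0.75, 25], [0.23, 0.06, 0, 0, 0, -0.75, 25], [0.2, 0.05, 0, 0, 0, -0.6, 25], [0.1, 0.02, 0, 0, 0, -0.3, 35]],
  ],
)

```text
time_s: 8.95
tool_pos: [0.6743, 0.0836, 0.0613]
ee_rot: [0.099, 0.653, 0.746, -0.087]
ft_force: [-0.6, 0.1, 0.4]
opening: 0.0253
```

```bash
python3 w.py; python3 - <<'E'
from h import *
s=get_state();a=s['tool_pos'].copy()
# arc back, raised
for th in (110,125,140,155,170,184):
    b=polar(th,.155 if th<184 else .142,.185);print(th,((b-a)/.03).round(2));a=b
E
```

```text
t 8.95 q [-1.1   0.96  1.26  1.6  -0.68  1.2   0.36] th 96.47930100837574 r 0.13878613258966796 z 0.061316713146582665 az 97.54569339517973 lean 15.0899170799024 F [-0.6  0.1  0.4] op 0.02526759942683459
110 [-1.25  0.26  4.12]
125 [-1.2  -0.62  0.  ]
140 [-0.99 -0.91  0.  ]
155 [-0.72 -1.14  0.  ]
170 [-0.41 -1.29  0.  ]
184 [ 0.37 -1.23  0.  ]
```

Request:
step_arm(
  steps=[
    [[0, 0, 0.5, 0, 0, 0, 46], [0, 0, 0.9, 0, 0, 0, 46], [0, 0, 0.9, 0, 0, 0, 46], [0, 0.13, 0.9, 0, 0, 0, 46], [-0.2, 0.13, 0.9, 0, 0, 0.8, 46], [-0.33, 0, 0, 0, 0, 0.85, 46], [-0.33, 0, 0, 0, 0, 0.85, 46], [-0.33, 0, 0, 0, 0, 0.85, 46], [-0.3, -0.15, 0, 0, 0, 0.94, 46], [-0.3, -0.15, 0, 0, 0, 0.94, 46]],
  ],
)

```text
time_s: 9.95
tool_pos: [0.6196, 0.082, 0.1849]
ee_rot: [0.113, 0.505, 0.853, -0.067]
ft_force: [-0.5, -0.0, 0.1]
opening: 0.0401
```

Request:
step_arm(
  steps=[
    [[-0.3, -0.16, 0, 0, 0, 0.94, 46], [-0.3, -0.16, 0, 0, 0, 0.94, 46], [-0.25, -0.23, 0, 0, 0, 0.94, 46], [-0.25, -0.23, 0, 0, 0, 0.94, 46], [-0.25, -0.23, 0, 0, 0, 0.94, 46], [-0.25, -0.23, 0, 0, 0, 0.94, 46], [-0.18, -0.29, 0, 0, 0, 0.94, 46], [-0.18, -0.29, 0, 0, 0, 0.94, 46], [-0.18, -0.28, 0, 0, 0, 0.94, 46], [-0.18, -0.28, 0, 0, 0, 0.94, 46]],
  ],
)

```text
time_s: 10.95
tool_pos: [0.5502, 0.0101, 0.1835]
ee_rot: [0.128, 0.203, 0.97, -0.026]
ft_force: [0.1, 0.5, -0.9]
opening: 0.0399
```

```bash
python3 w.py; python3 - <<'E'
from h import *
plan(polar(170,.155,.185),tool(170,15),4)
c=read_camera('top');cv2.imwrite('pics/top4.png',cv2.resize(c['pixels'][115:275,230:390],None,fx=3.5,fy=3.5,interpolation=cv2.INTER_CUBIC))
E
```

```text
t 10.95 q [-1.54 -0.19  1.27  2.02  0.41  1.01  0.71] th 155.25169468627888 r 0.1538988023306548 z 0.18346603429898384 az 156.66815776699104 lean 14.99369350168274 F [ 0.1  0.5 -0.9] op 0.039910847826395646
t 10.95 shift mm [-12.9 -37.5   1.5] turn deg [-0.1  0.  13.6] 
 per row /4: [-0.107 -0.313  0.013] [-0.005  0.001  0.851]
```

View pics/top4.png

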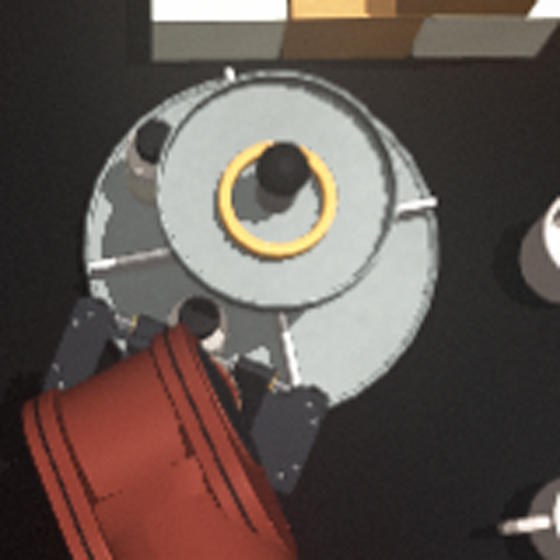

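A's tip is at crop (90,268) and B's is at about (293,385), so B is at about 191°. The bottles are still standing. Moving on to straddle B.

Request:
step_arm(
  steps=[
    [[-0.11, -0.31, 0, 0, 0, 0.85, 46], [-0.11, -0.31, 0, 0, 0, 0.85, 46], [-0.11, -0.31, 0, 0, 0, 0.85, 46], [-0.1, -0.31, 0, 0, 0, 0.85, 46], [0.07, -0.3, 0, 0, 0, 0.87, 46], [0.07, -0.3, 0, 0, 0, 0.87, 46], [0.07, -0.3, 0, 0, 0, 0.87, 46], [0.07, -0.3, 0, 0, 0, 0.87, 46], [0.07, -0.3, 0, 0, 0, 0.87, 46], [0.07, -0.3, 0, 0, 0, 0.87, 46]],
  ],
)

```text
time_s: 12.0
tool_pos: [0.5502, -0.0809, 0.1835]
ee_rot: [0.13, -0.093, 0.987, 0.013]
ft_force: [-0.3, -0.3, 0.5]
opening: 0.0393
```

```bash
python3 w.py; python3 - <<'E'
from h import *
plan(polar(191,.142,.1),tool(191,15),4)
c=read_camera('top');g=lambda x,y:(230+x/3.5,115+y/3.5)
t=onz(c,[g(88,268),g(228,70),g(438,204)],.075)
print(np.degrees(np.arctan2(t[:,1]-AX[1],t[:,0]-AX[0]))%360)
E
```

```text
t 12.0 q [-1.38 -0.36  1.32  2.01  0.38  0.99  1.55] th 190.76347107126358 r 0.14234055046947322 z 0.18350952314823704 az 190.88606404158804 lean 15.035244187516765 F [-0.3 -0.3  0.5] op 0.03929916858657082
t 12.0 shift mm [  0.4  -0.5 -83.5] turn deg [-0.   0.   0.3] 
 per row /4: [ 0.004 -0.004 -0.696] [-0.003  0.002  0.016]
[100.22187472  10.71078444 279.27392452]
```

Request:
step_arm(
  steps=[
    [[0, 0, -0.7, 0, 0, 0, 46], [0, 0, -0.8, 0, 0, 0, 46], [0, 0, -0.8, 0, 0, 0, 46], [0, 0, -0.7, 0, 0, 0, 46], [0, 0, -0.6, 0, 0, 0, 46], [0, 0, -0.4, 0, 0, 0, 46], [0, 0, -0.05, 0, 0, 0, 20], [0, 0, 0, 0, 0, 0, 20], [0, 0, 0, 0, 0, 0, 20]],
  ],
)

```text
time_s: 12.95
tool_pos: [0.5149, -0.0726, 0.0888]
ee_rot: [0.144, -0.091, 0.985, 0.006]
ft_force: [-0.1, -0.6, -0.5]
opening: 0.024
```

```bash
python3 w.py; python3 - <<'E'
from h import *
s=get_state();a=s['tool_pos'].copy()
for th in (176,161,148,140):
    b=polar(th,.141,.062);print(th,((b-a)/.03).round(2));a=b
E
```

```text
t 12.95 q [-1.41 -0.38  1.38  2.22  0.49  0.75  1.45] th 185.97211166919786 r 0.17605039923590313 z 0.08877797378497843 az 187.7462388300732 lean 16.622210323693427 F [-0.1 -0.6 -0.5] op 0.024013650463949238
176 [ 1.15  0.94 -0.89]
161 [0.24 1.2  0.  ]
148 [0.46 0.96 0.  ]
140 [0.39 0.53 0.  ]
```

```bash
cat > near.py <<'E'
from kin import *
def near(pos,Rt,q0,w=.02):
    f=lambda q:np.r_[(fk(q,P)[0]-pos)*10,R.from_matrix(Rt.T@fk(q,P)[1]).as_rotvec()*3,w*(q-q0)]
    r=least_squares(f,np.clip(q0,LO+1e-6,HI-1e-6),bounds=(LO,HI));return r.x,np.linalg.norm(fk(r.x,P)[0]-pos)*1e3
if __name__=='__main__':
    q=get_state()['qpos']
    print(fk(q,P)[0]-get_state()['tool_pos'])
    for args in ((188,.155,.11,15),(190,.142,.11,15),(190,.142,.062,15),(175,.142,.062,15),(160,.142,.062,15),(140,.142,.062,15)):
        th,r,z,l=args
        q,e=near(polar(th,r,z),tool(th,l),q);print(args,q.round(2),e.round(1))
E
python3 near.py
```

```text
[-0.00440084  0.00047554 -0.00386818]
(188, 0.155, 0.11, 15) [-1.44 -0.38  1.39  2.14  0.48  0.83  1.42] 7.6
(190, 0.142, 0.11, 15) [-1.43 -0.38  1.39  2.14  0.47  0.82  1.46] 15.4
(190, 0.142, 0.062, 15) [-1.42 -0.38  1.39  2.23  0.55  0.71  1.39] 34.9
(175, 0.142, 0.062, 15) [-1.54 -0.38  1.39  2.24  0.67  0.75  0.93] 29.2
(160, 0.142, 0.062, 15) [-1.67 -0.38  1.39  2.23  0.76  0.81  0.51] 35.4
(140, 0.142, 0.062, 15) [-1.79 -0.38  1.39  2.2   0.81  0.89  0.04] 59.0
```

```bash
cat >> near.py <<'E'
def sim(q,wps,n=12,v=1):
    """wps: list of (pos,R); continuation in small steps"""
    x,M=fk(q,P)
    for pos,Rt in wps:
        d=(pos-x)/n;w=R.from_matrix(Rt@M.T).as_rotvec()/n
        for i in range(n):
            x=x+d;M=R.from_rotvec(w).as_matrix()@M
            q,e=near(x,M,q,.03)
        if v:print(q.round(2),e.round(1))
    return q
E
cat > s1.py <<'E'
from near import *
q0=get_state()['qpos']
W=lambda l:[(polar(*a[:3]),tool(a[3],a[4])) for a in l]
print('A: lean0 in place');sim(q0,W([(188,.15,.12,188,0),(190,.142,.062,190,0),(165,.142,.062,165,5),(140,.142,.062,140,10)]))
print('B: lean -15 first');sim(q0,W([(188,.15,.12,188,-10),(190,.142,.062,190,5),(165,.142,.062,165,10),(140,.142,.062,140,15)]))
print('C: far right first');sim(q0,W([(200,.16,.2,188,0),(230,.2,.25,200,0),(230,.2,.12,200,0),(190,.142,.09,190,5),(190,.142,.062,190,10),(140,.142,.062,140,15)]))
E
timeout 300 python3 s1.py
```

```text
A: lean0 in place
[-1.51 -0.38  1.39  2.06  0.47  1.07  1.39] 41.7
[-1.49 -0.38  1.39  2.16  0.53  0.93  1.37] 65.8
[-1.61 -0.38  1.39  2.18  0.58  0.88  0.78] 53.4
[-1.76 -0.38  1.39  2.18  0.72  0.89  0.13] 64.9
B: lean -15 first
[-1.55 -0.38  1.39  2.03  0.46  1.18  1.38] 65.3
[-1.47 -0.38  1.39  2.18  0.53  0.86  1.38] 55.1
[-1.62 -0.38  1.39  2.2   0.65  0.84  0.72] 42.6
[-1.79 -0.38  1.39  2.2   0.81  0.89  0.04] 59.0
C: far right first
[-1.49 -0.38  1.39  1.9   0.42  1.25  1.49] 24.9
[-1.36 -0.38  1.39  1.79  0.43  1.3   1.86] 38.6
[-1.3  -0.38  1.39  2.04  0.5   1.02  1.8 ] 67.2
[-1.48 -0.38  1.39  2.13  0.5   0.92  1.41] 44.5
[-1.45 -0.38  1.39  2.2   0.54  0.79  1.38] 44.8
[-1.79 -0.38  1.39  2.2   0.81  0.89  0.04] 59.0
```

```bash
cat > near.py <<'E'
from kin import *
from scipy.optimize import lsq_linear
def err(q,x,M): X,N=fk(q,P);return np.r_[(x-X)*3,R.from_matrix(M@N.T).as_rotvec()]
def step(q,x,M,it=3):
    for _ in range(it):
        e=err(q,x,M);J=np.array([(err(q-1e-5*u,x,M)-err(q+1e-5*u,x,M))/-2e-5 for u in np.eye(7)]).T*-1
        l=.03;r=lsq_linear(np.r_[J,l*np.eye(7)],np.r_[e,np.zeros(7)],bounds=(np.maximum(LO-q,-.1)-1e-9,np.minimum(HI-q,.1)+1e-9));q=q+r.x
    return q
def sim(q,wps,n=12,v=1):
    x,M=fk(q,P)
    for pos,Rt in wps:
        d=(pos-x)/n;w=R.from_matrix(Rt@M.T).as_rotvec()/n
        for i in range(n):
            x=x+d;M=R.from_rotvec(w).as_matrix()@M;q=step(q,x,M)
        if v:print(q.round(2),(np.linalg.norm(fk(q,P)[0]-x)*1e3).round(1))
    return q
E
cat > s1.py <<'E'
from near import *
W=lambda l:[(polar(*a[:3]),tool(a[3],a[4])) for a in l]
if __name__=='__main__':
    q0=get_state()['qpos']
    print('check descent');sim(np.array([-1.38,-.36,1.32,2.01,.38,.99,1.55]),W([(191,.142,.062,191,15)]))
    print('0');sim(q0,W([(190,.142,.09,190,15),(190,.142,.062,190,15),(165,.142,.062,165,15)]))
    print('A: lean0 in place');sim(q0,W([(188,.15,.12,188,0),(190,.142,.062,190,0),(165,.142,.062,165,5),(140,.142,.062,140,10)]))
    print('C: far right first');sim(q0,W([(200,.16,.2,188,0),(230,.2,.25,200,0),(230,.2,.12,200,0),(190,.142,.09,190,5),(190,.142,.062,190,10),(140,.142,.062,140,15)]))
E
timeout 300 python3 s1.py
```

```text
check descent
[-1.41 -0.38  1.39  2.22  0.53  0.72  1.43] 37.7
0
[-1.43 -0.38  1.39  2.17  0.5   0.78  1.44] 24.5
[-1.42 -0.38  1.39  2.23  0.54  0.72  1.4 ] 36.9
[-1.63 -0.38  1.39  2.23  0.72  0.8   0.65] 33.9
A: lean0 in place
[-1.51 -0.38  1.39  2.05  0.46  1.08  1.39] 45.7
[-1.49 -0.38  1.39  2.15  0.51  0.95  1.39] 70.8
[-1.61 -0.38  1.39  2.17  0.57  0.9   0.79] 57.2
[-1.76 -0.38  1.39  2.17  0.7   0.91  0.14] 69.1
C: far right first
[-1.49 -0.38  1.39  1.9   0.42  1.26  1.49] 27.7
[-1.37 -0.38  1.39  1.79  0.43  1.32  1.87] 42.9
[-1.3  -0.38  1.39  2.03  0.49  1.04  1.81] 73.0
[-1.48 -0.38  1.39  2.12  0.49  0.94  1.41] 48.0
[-1.45 -0.38  1.39  2.2   0.53  0.8   1.39] 47.7
[-1.79 -0.38  1.39  2.19  0.8   0.91  0.04] 62.6
```

```bash
cat > s2.py <<'E'
from s1 import *
q0=get_state()['qpos']
for (x,y) in ((.55,-.35),(.6,-.45),(.45,-.5),(.7,-.4)):
  for az in (190,160,215):
    print('via',x,y,az)
    q=sim(q0,[(np.array([.52,-.08,.25]),tool(185,5)),(np.array([x,y,.27]),tool(az,0))],v=0);print(q.round(2))
    sim(q,W([(190,.15,.13,190,8),(190,.142,.062,190,10),(165,.142,.062,165,12),(140,.142,.062,140,15)]))
E
timeout 500 python3 s2.py
```

```text
via 0.55 -0.35 190
[-1.17 -0.38  1.39  1.75  0.45  1.3   1.9 ]
[-1.47 -0.38  1.39  2.06  0.45  0.99  1.46] 22.9
[-1.45 -0.38  1.39  2.2   0.53  0.8   1.39] 47.7
[-1.62 -0.38  1.39  2.21  0.67  0.83  0.7 ] 40.7
[-1.79 -0.38  1.39  2.19  0.8   0.91  0.04] 62.6
via 0.55 -0.35 160
[-1.17 -0.38  1.39  1.75  0.45  1.3   1.38]
[-1.47 -0.38  1.39  2.06  0.45  0.99  1.46] 22.9
[-1.45 -0.38  1.39  2.2   0.53  0.8   1.39] 47.7
[-1.62 -0.38  1.39  2.21  0.67  0.83  0.7 ] 40.7
[-1.79 -0.38  1.39  2.19  0.8   0.91  0.04] 62.6
via 0.55 -0.35 215
[-1.17 -0.38  1.39  1.75  0.45  1.3   2.34]
[-1.47 -0.38  1.39  2.06  0.45  0.99  1.46] 22.9
[-1.45 -0.38  1.39  2.2   0.53  0.8   1.39] 47.7
[-1.62 -0.38  1.39  2.21  0.67  0.83  0.7 ] 40.7
[-1.79 -0.38  1.39  2.19  0.8   0.91  0.04] 62.6
via 0.6 -0.45 190
[-1.09 -0.38  1.39  1.74  0.51  1.17  1.97]
[-1.47 -0.38  1.39  2.06  0.45  0.99  1.46] 22.9
[-1.45 -0.38  1.39  2.2   0.53  0.8   1.39] 47.7
[-1.62 -0.38  1.39  2.21  0.67  0.83  0.7 ] 40.7
[-1.79 -0.38  1.39  2.19  0.8   0.91  0.04] 62.6
via 0.6 -0.45 160
[-1.09 -0.38  1.39  1.74  0.51  1.18  1.44]
[-1
[... 1287 characters left out ...]
.38  1.39  2.06  0.45  0.99  1.46] 22.9
[-1.45 -0.38  1.39  2.2   0.53  0.8   1.39] 47.7
[-1.62 -0.38  1.39  2.21  0.67  0.83  0.7 ] 40.7
[-1.79 -0.38  1.39  2.19  0.8   0.91  0.04] 62.6
via 0.7 -0.4 160
[-1.21 -0.38  1.39  1.74  0.54  1.11  1.3 ]
[-1.47 -0.38  1.39  2.06  0.45  0.99  1.46] 22.9
[-1.45 -0.38  1.39  2.2   0.53  0.8   1.39] 47.7
[-1.62 -0.38  1.39  2.21  0.67  0.83  0.7 ] 40.7
[-1.79 -0.38  1.39  2.19  0.8   0.91  0.04] 62.6
via 0.7 -0.4 215
[-1.21 -0.38  1.39  1.74  0.54  1.11  2.27]
[-1.47 -0.38  1.39  2.06  0.45  0.99  1.46] 22.9
[-1.45 -0.38  1.39  2.2   0.53  0.8   1.39] 47.7
[-1.62 -0.38  1.39  2.21  0.67  0.83  0.7 ] 40.7
[-1.79 -0.38  1.39  2.19  0.8   0.91  0.04] 62.6
```

```bash
cat > s3.py <<'E'
from s1 import *
q0=get_state()['qpos']
T=W([(190,.142,.105,190,10),(190,.142,.062,190,12),(165,.142,.062,165,14),(140,.142,.062,140,15)])
def run(n,l):
    print(n);q=sim(q0,W(l),v=0);print('  via',q.round(2));sim(q,T)
run('retrace',[(170,.16,.18,170,10),(140,.16,.18,140,10),(110,.16,.18,110,10),(97,.2,.1,97,12),(130,.19,.1,130,10),(160,.18,.1,160,10)])
run('left far',[(170,.16,.18,170,10),(140,.25,.2,140,0),(115,.35,.2,120,0),(110,.35,.1,120,0),(140,.2,.1,140,5),(165,.18,.1,165,5)])
run('start',[(170,.16,.2,170,5),(140,.3,.23,150,0),(122,.75,.23,150,0),(122,.75,.12,150,0),(130,.3,.14,150,0),(160,.2,.14,165,0)])
run('lean0 low',[(170,.17,.12,170,0),(150,.18,.1,150,-10),(150,.18,.08,150,-10),(165,.18,.1,165,0)])
E
timeout 500 python3 s3.py
```

```text
retrace
  via [-1.33  0.15  1.28  2.11 -0.1   0.83  1.21]
[-0.85  0.21  1.05  2.03 -0.32  0.86  2.12] 0.0
[-0.78  0.26  0.99  2.09 -0.43  0.75  2.22] 0.0
[-1.16  0.31  1.2   2.13 -0.36  0.68  1.56] 0.0
[-1.28  0.56  1.27  2.02 -0.49  0.8   1.08] 0.0
left far
  via [-1.1   0.19  1.12  2.05 -0.19  0.93  1.42]
[-0.81  0.2   1.01  2.03 -0.3   0.86  2.1 ] 0.0
[-0.75  0.25  0.95  2.09 -0.41  0.74  2.2 ] 0.0
[-1.13  0.28  1.16  2.13 -0.3   0.68  1.51] 0.0
[-1.26  0.52  1.23  2.02 -0.43  0.78  1.03] 0.0
start
  via [-1.15  0.17  1.14  1.98 -0.17  1.1   1.37]
[-0.83  0.21  1.03  2.03 -0.31  0.86  2.11] 0.0
[-0.76  0.26  0.97  2.09 -0.42  0.74  2.21] 0.0
[-1.14  0.29  1.18  2.13 -0.33  0.68  1.54] 0.0
[-1.27  0.54  1.25  2.02 -0.46  0.79  1.06] 0.0
lean0 low
  via [-1.63 -0.38  1.39  2.1   0.46  1.06  0.86]
[-1.46 -0.38  1.39  2.12  0.48  0.9   1.44] 30.4
[-1.44 -0.38  1.39  2.21  0.53  0.77  1.39] 43.3
[-1.63 -0.38  1.39  2.22  0.7   0.81  0.67] 36.2
[-1.79 -0.38  1.39  2.19  0.8   0.91  0.04] 62.6
```

```bash
cat > rows.py <<'E'
from s1 import *
def rows(wps,maxs=24,maxt=3.8):
    s=get_state();x=s['tool_pos'];M=rot(s['ee_rot'])
    for pos,Rt in wps:
        w=R.from_matrix(Rt@M.T).as_rotvec();d=pos-x
        n=int(np.ceil(max(np.linalg.norm(d)*1e3/maxs,np.degrees(np.linalg.norm(w))/maxt)))
        print(n,'x',(d/.03/n).round(2).tolist()+(np.degrees(w)/4/n).round(2).tolist());x,M=pos,Rt
E
python3 - <<'E'
from rows import *
rows(W([(170,.16,.18,170,10),(140,.25,.2,140,0),(115,.35,.2,120,0),(110,.35,.1,120,0),(140,.2,.1,140,5),(165,.18,.1,165,5),(190,.142,.105,190,10)]))
E
```

```text
6 x [0.1, 0.26, 0.51, 0.03, 0.28, -0.85]
9 x [-0.13, 0.49, 0.07, 0.12, 0.25, -0.83]
7 x [0.21, 0.75, 0.0, 0.0, 0.0, -0.71]
5 x [0.19, 0.08, -0.67, 0.0, 0.0, 0.0]
9 x [-0.12, -0.74, 0.0, -0.11, -0.09, 0.56]
7 x [-0.1, -0.39, 0.0, -0.0, -0.0, 0.89]
7 x [0.16, -0.34, 0.02, -0.01, -0.18, 0.89]
```

Request:
step_arm(
  steps=[
    [[0, 0, 0.7, 0, 0, 0, 46], [0.1, 0.3, 0.6, 0.03, 0.3, -0.9, 46], [0.12, 0.3, 0.6, 0.03, 0.3, -0.9, 46], [0.12, 0.3, 0.6, 0.03, 0.3, -0.9, 46], [0.13, 0.33, 0.5, 0.03, 0.4, -1.0, 46], [0.13, 0.33, 0.1, 0.03, 0.4, -1.0, 46], [-0.13, 0.49, 0.07, 0.12, 0.25, -0.83, 46], [-0.13, 0.49, 0.07, 0.12, 0.25, -0.83, 46], [-0.13, 0.49, 0.07, 0.12, 0.25, -0.83, 46], [-0.13, 0.49, 0.07, 0.12, 0.25, -0.83, 46]],
  ],
)

```text
time_s: 13.95
tool_pos: [0.5169, 0.0342, 0.1902]
ee_rot: [0.048, 0.189, 0.981, -0.003]
ft_force: [-0.1, -0.2, 0.4]
opening: 0.04
```

Request:
step_arm(
  steps=[
    [[-0.13, 0.49, 0.07, 0.12, 0.25, -0.83, 46], [-0.13, 0.49, 0.07, 0.12, 0.25, -0.83, 46], [-0.13, 0.49, 0.07, 0.12, 0.25, -0.83, 46], [-0.13, 0.49, 0.07, 0.12, 0.25, -0.83, 46], [-0.13, 0.49, 0.07, 0.12, 0.25, -0.83, 46], [0.21, 0.75, 0, 0, 0, -0.71, 46], [0.21, 0.75, 0, 0, 0, -0.71, 46], [0.21, 0.75, 0, 0, 0, -0.71, 46], [0.21, 0.75, 0, 0, 0, -0.71, 46], [0.21, 0.75, 0, 0, 0, -0.71, 46]],
  ],
)

```text
time_s: 14.95
tool_pos: [0.5291, 0.2209, 0.2002]
ee_rot: [0.001, 0.443, 0.897, 0.003]
ft_force: [-0.9, -0.3, 0.6]
opening: 0.0402
```

```bash
python3 w.py; python3 - <<'E'
from rows import *
q0=get_state()['qpos']
rows(W([(112,.35,.15,120,0),(110,.35,.1,120,0),(140,.2,.1,140,5)]))
T=[(190,.142,.105,190,10),(190,.142,.062,190,12),(165,.142,.062,165,14),(140,.142,.062,140,15)]
print('a');sim(q0,W([(110,.35,.1,120,0),(140,.2,.1,140,5),(165,.18,.1,165,5)]+T))
print('b: further left, down, yaw');sim(q0,W([(115,.45,.15,120,0),(110,.35,.1,90,0),(140,.2,.1,140,5),(165,.18,.1,165,5)]+T))
E
```

```text
t 14.95 q [-1.41  0.35  1.17  1.74 -0.34  1.27  0.49] th 120.31030634350078 r 0.31878793668149247 z 0.20022954253491165 az 224.15744583197812 lean 0.3053972182835132 F [-0.9 -0.3  0.6] op 0.04019692743210657
4 x [0.25, 0.41, -0.42, -0.01, 0.01, -0.47]
3 x [0.13, 0.05, -0.56, 0.0, 0.0, 0.0]
9 x [-0.12, -0.74, 0.0, -0.11, -0.09, 0.56]
a
[-1.26  0.6   1.02  1.7  -0.55  1.16  0.44] 0.0
[-1.22  0.33  1.13  1.98 -0.29  0.98  0.9 ] 0.0
[-1.08  0.18  1.09  2.05 -0.17  0.92  1.41] 0.0
[-0.8   0.19  0.99  2.03 -0.29  0.86  2.09] 0.0
[-0.73  0.25  0.93  2.09 -0.4   0.74  2.19] 0.0
[-1.11  0.27  1.13  2.13 -0.28  0.67  1.49] 0.0
[-1.25  0.51  1.21  2.02 -0.4   0.78  1.01] 0.0
b: further left, down, yaw
[-1.5   0.51  1.09  1.71 -0.48  1.22  0.23] 0.0
[-1.32  0.66  1.13  1.71 -0.64  1.2  -0.02] 0.0
[-1.22  0.33  1.12  1.98 -0.28  0.98  0.9 ] 0.0
[-1.07  0.18  1.08  2.05 -0.17  0.92  1.4 ] 0.0
[-0.79  0.19  0.98  2.03 -0.29  0.86  2.09] 0.0
[-0.73  0.24  0.93  2.09 -0.4   0.74  2.19] 0.0
[-1.1   0.26  1.12  2.13 -0.28  0.67  1.49] 0.0
[-1.25  0.5   1.2   2.02 -0.39  0.77  1.  ] 0.0
```

Request:
step_arm(
  steps=[
    [[0.25, 0.41, -0.42, 0, 0, -0.47, 46], [0.25, 0.41, -0.42, 0, 0, -0.47, 46], [0.25, 0.41, -0.42, 0, 0, -0.47, 46], [0.25, 0.41, -0.42, 0, 0, -0.47, 46], [0.13, 0.05, -0.56, 0, 0, 0, 46], [0.13, 0.05, -0.56, 0, 0, 0, 46], [0.13, 0.05, -0.56, 0, 0, 0, 46], [-0.12, -0.74, 0, -0.11, -0.09, 0.56, 46], [-0.12, -0.74, 0, -0.11, -0.09, 0.56, 46], [-0.12, -0.74, 0, -0.11, -0.09, 0.56, 46]],
  ],
)

```text
time_s: 15.95
tool_pos: [0.5592, 0.2048, 0.0984]
ee_rot: [0.015, 0.448, 0.894, -0.003]
ft_force: [0.5, 0.7, -0.9]
opening: 0.0398
```

Request:
step_arm(
  steps=[
    [[-0.12, -0.74, 0, -0.11, -0.09, 0.56, 46], [-0.12, -0.74, 0, -0.11, -0.09, 0.56, 46], [-0.12, -0.74, 0, -0.11, -0.09, 0.56, 46], [-0.12, -0.74, 0, -0.11, -0.09, 0.56, 46], [-0.12, -0.74, 0, -0.11, -0.09, 0.56, 46], [-0.12, -0.74, 0, -0.11, -0.09, 0.56, 46], [-0.1, -0.39, 0, 0, 0, 0.89, 46], [-0.1, -0.39, 0, 0, 0, 0.89, 46], [-0.1, -0.39, 0, 0, 0, 0.89, 46], [-0.1, -0.39, 0, 0, 0, 0.89, 46]],
  ],
)

```text
time_s: 16.95
tool_pos: [0.5254, 0.0255, 0.0988]
ee_rot: [0.043, 0.22, 0.975, -0.008]
ft_force: [0.4, -0.5, -0.7]
opening: 0.0402
```

```bash
python3 w.py; python3 - <<'E'
from rows import *
rows(W([(165,.18,.1,165,5),(180,.17,.1,180,8),(190.3,.142,.1,190.3,10)]))
c=read_camera('top');g=lambda x,y:(230+x/3.5,115+y/3.5)
cv2.imwrite('pics/top5.png',cv2.resize(c['pixels'][115:275,230:390],None,fx=3.5,fy=3.5,interpolation=cv2.INTER_CUBIC))
E
```

```text
t 16.95 q [-1.14  0.24  1.1   2.03 -0.22  0.94  1.19] th 154.14705249531778 r 0.1829185122174944 z 0.09879551257554146 az 157.17706449240598 lean 5.017629888772629 F [ 0.4 -0.5 -0.7] op 0.04018118066334858
3 x [-0.1, -0.37, 0.01, -0.02, 0.01, 0.87]
5 x [0.03, -0.31, 0.0, -0.02, -0.15, 0.75]
3 x [0.34, -0.28, 0.0, 0.01, -0.17, 0.86]
```

View pics/top5.png

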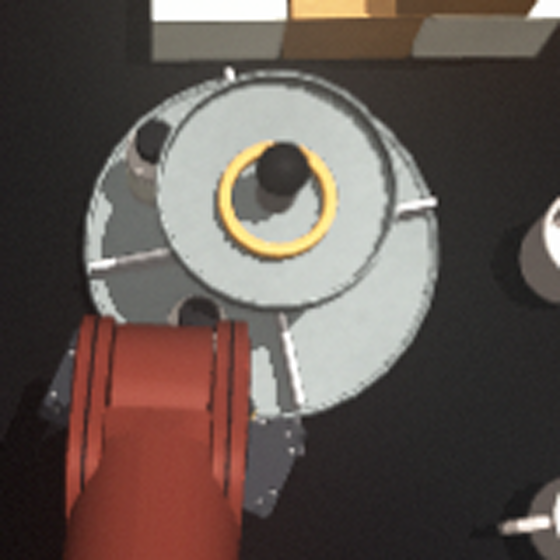

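The carousel has not moved: A's tip is still at crop (90,268) and B's at (299,405). Going on to B.

Request:
step_arm(
  steps=[
    [[-0.1, -0.37, 0, -0.02, 0, 0.87, 46], [-0.1, -0.37, 0, -0.02, 0, 0.87, 46], [-0.1, -0.37, 0, -0.02, 0, 0.87, 46], [0.03, -0.31, 0.02, -0.02, -0.15, 0.75, 46], [0.03, -0.31, 0.02, -0.02, -0.15, 0.75, 46], [0.03, -0.31, 0, -0.02, -0.15, 0.75, 46], [0.03, -0.31, 0, -0.02, -0.15, 0.75, 46], [0.03, -0.31, 0, -0.02, -0.15, 0.75, 46], [0.17, -0.14, 0, 0, -0.08, 0.43, 46], [0.17, -0.14, 0, 0, -0.08, 0.43, 46]],
  ],
)

```text
time_s: 18.0
tool_pos: [0.5314, -0.0621, 0.1001]
ee_rot: [0.077, -0.029, 0.997, 0.002]
ft_force: [0.5, 0.2, 1.0]
opening: 0.04
```

Request:
step_arm(
  steps=[
    [[0.17, -0.14, 0, 0, -0.08, 0.43, 46], [0.17, -0.14, 0, 0, -0.08, 0.43, 46], [0.17, -0.14, 0, 0, -0.08, 0.43, 46], [0.17, -0.14, 0, 0, -0.08, 0.43, 46], [0, 0, 0, 0, 0, 0, 46]],
  ],
)

```text
time_s: 18.5
tool_pos: [0.5521, -0.0795, 0.1002]
ee_rot: [0.087, -0.088, 0.992, 0.006]
ft_force: [-0.8, 0.1, -0.1]
opening: 0.0401
```

```bash
python3 w.py; python3 - <<'E'
from rows import *
rows(W([(190.3,.142,.062,190.3,12)]),maxs=12)
E
```

```text
t 18.5 q [-0.8   0.21  0.99  2.03 -0.31  0.85  2.11] th 190.36813441962363 r 0.14018514251467087 z 0.10015797354754997 az 188.95152765599997 lean 10.04369434655417 F [-0.8  0.1 -0.1] op 0.040148915553035285
4 x [-0.02, -0.0, -0.32, 0.03, -0.12, 0.01]
```

Request:
step_arm(
  steps=[
    [[-0.02, 0, -0.32, 0.03, -0.12, 0, 46], [-0.02, 0, -0.32, 0.03, -0.12, 0, 46], [-0.02, 0, -0.32, 0.03, -0.12, 0, 40], [0, 0, -0.31, 0, -0.1, 0, 30], [0, 0, 0, 0, 0, 0, 20], [0, 0.1, 0, 0, 0, -0.3, 20], [-0.02, 0.2, 0, 0, 0, -0.6, 20], [-0.02, 0.24, 0, 0, 0, -0.75, 20], [-0.01, 0.24, 0, 0, 0, -0.75, 20], [0, 0.24, 0, 0, 0, -0.75, 20]],
  ],
)

```text
time_s: 19.5
tool_pos: [0.5489, -0.0479, 0.0626]
ee_rot: [0.104, 0.022, 0.994, -0.004]
ft_force: [-0.1, -0.0, -0.4]
opening: 0.0175
```

```bash
python3 w.py; python3 - <<'E'
from h import *
s=get_state();a=s['tool_pos'].copy()
for th in (165,153,142,137):
    b=polar(th,.141,.062);print(th,((b-a)/.03).round(2));a=b
E
```

```text
t 19.5 q [-0.93  0.25  1.04  2.11 -0.34  0.72  1.84] th 177.41481302565757 r 0.141289911421347 z 0.06255295706970589 az 176.75427858742538 lean 11.942411560535886 F [-0.1 -0.  -0.4] op 0.017470119693960163
165 [ 0.17  1.   -0.02]
153 [0.35 0.92 0.  ]
142 [0.48 0.76 0.  ]
137 [0.27 0.31 0.  ]
```

Request:
step_arm(
  steps=[
    [[0.04, 0.25, 0, 0, 0, -0.75, 20], [0.04, 0.25, 0, 0, 0, -0.75, 20], [0.05, 0.25, 0, 0, 0, -0.75, 20], [0.05, 0.25, 0, 0, 0, -0.75, 20], [0.08, 0.23, 0, 0, 0, -0.75, 20], [0.09, 0.23, 0, 0, 0, -0.75, 20], [0.09, 0.23, 0, 0, 0, -0.75, 20], [0.1, 0.23, 0, 0, 0, -0.75, 20], [0.11, 0.18, 0, 0, 0, -0.6, 20], [0.11, 0.18, 0, 0, 0, -0.6, 20]],
  ],
)

```text
time_s: 20.5
tool_pos: [0.5716, 0.0208, 0.0624]
ee_rot: [0.1, 0.268, 0.958, -0.029]
ft_force: [-0.3, -0.2, -0.8]
opening: 0.0175
```

Request:
step_arm(
  steps=[
    [[0.1, 0.16, 0, 0, 0, -0.5, 20], [0.1, 0.15, 0, 0, 0, -0.5, 20], [0.05, 0.08, 0, 0, 0, -0.3, 20], [0.04, 0.05, 0, 0, 0, -0.2, 10], [0, 0, 0, 0, 0, 0, 7], [0, 0, 0, 0, 0, 0, 7]],
  ],
)

```text
time_s: 21.1
tool_pos: [0.5801, 0.0333, 0.0623]
ee_rot: [0.098, 0.317, 0.943, -0.034]
ft_force: [-0.5, 0.5, -0.7]
opening: 0.0079
```

```bash
python3 w.py; python3 - <<'E'
from h import *
c=read_camera('top');cv2.imwrite('pics/top6.png',cv2.resize(c['pixels'][120:260,235:375],None,fx=4,fy=4,interpolation=cv2.INTER_CUBIC))
E
```

```text
t 21.1 q [-1.19  0.5   1.18  2.   -0.44  0.82  1.11] th 141.46091279465676 r 0.1405588622753353 z 0.06233680901373495 az 142.08415480430205 lean 11.910843986450917 F [-0.5  0.5 -0.7] op 0.007893077306933173
```

View pics/top6.png

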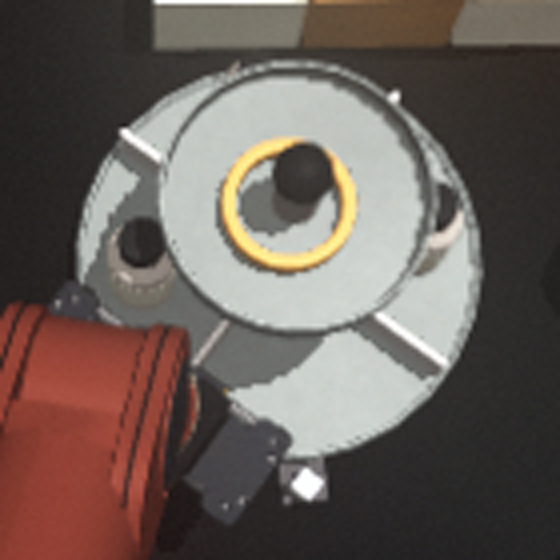

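```bash
python3 - <<'E'
from h import *
c=read_camera('top');f=lambda x,y:(235+x/4,120+y/4)
t=onz(c,[f(120,129),f(397,91),f(446,366)],.075);m=(t[0]+t[2])/2
print(np.degrees(np.arctan2(t[:,1]-AX[1],t[:,0]-AX[0]))%360,np.hypot(*(t[:,:2]-AX).T),'mid',m)
im=c['pixels'][230:252,300:325].astype(int).min(2);v,u=np.nonzero(im>170)
w=im[v,u];px=(300+(u*w).sum()/w.sum(),230+(v*w).sum()/w.sum());p=onz(c,[px],.036)[0]
print(px,len(u),p,np.degrees(np.arctan2(p[1]-AX[1],p[0]-AX[0]))%360,np.hypot(*(p[:2]-AX)))
E
```

```text
[ 52.03098189 323.24093742 232.10026238] [0.15210127 0.15070727 0.14861691] mid [ 0.69114272 -0.0529818   0.075     ]
(np.float64(312.7350860521592), np.float64(235.94403970013727)) 88 [ 0.53292918 -0.07330926  0.036     ] 186.9005766772006 0.1582169246248204
```

```bash
python3 - <<'E'
from h import *
P=[]
for i in range(3):
    c=read_camera('top')
    im=c['pixels'][234:250,302:324].astype(int).min(2)
    n,l,s,ce=cv2.connectedComponentsWithStats((im>150).astype(np.uint8))
    if i==0:print(im[::1,::1]);print(s,ce)
E
```

```text
[[128 128  66  74 119 122 110 121 121 117 115 114 122 114  60  43  43  42
   44  43  41  40]
 [ 90 100  57  66  79  76  67  69  68  79 110 106 115 110  45  42  41  42
   42  41  44  42]
 [ 71  68  61 110 105 106 107 107 107 110 116 113 119 107  54  44  41  40
   42  42  43  41]
 [ 67  45  57 117 115 115 117 117 175 246 191 116 116 106  58  42  43  42
   42  41  40  43]
 [ 52  37  54 110 112 111  75 134 240 253 249 192 116 110  76  42  39  40
   42  41  44  43]
 [ 40  40  51 106 113 109  99 210 253 253 253 250 228 152  99  40  41  42
   43  42  42  41]
 [ 41  39  52 102 105 104 208 252 253 253 253 253 251 227 102  42  41  41
   43  41  43  40]
 [ 41  36  40  70  73 114 230 253 253 253 253 253 251 181 104  40  38  42
   38  39  41  39]
 [ 40  40  33  52  63  86 161 240 253 253 253 252 223 129 104  38  41  38
   40  39  44  40]
 [ 37  40  39  46  60  66  87 146 230 253 252 226 139 118 107  44  41  37
   39  39  40  38]
 [ 37  36  38  58 112  96  66  76 124 195 225 137 111 109  93  46  40  40
   41  40  38  39]
 [ 39  39  35  57 111  91  53  47  49  68  95  57  56  57  52  41  36  39
   39  36  40  39]
 [ 37  37  39  41  59  51  35  37  38  41  36  37  38  38  39  38  38  37
   37  39  38  40]
 [ 38  37  40  37  35  36  38  36  37  39  37  36  38  37  39  38  39  40
   39  39  39  39]
 [ 36  37  37  35  38  37  36  38  37  36  37  35  38  37  39  39  38  37
   36  39  38  39]
 [ 36  36  35  36  36  38  36  37  35  38  37  36  38  37  38  38  39  37
   38  37  39  39]]
[[  0   0  22  16 309]
 [  6   3   8   8  43]] [[10.64401294  7.65048544]
 [ 9.46511628  6.41860465]]
```

Request:
step_arm(
  steps=[
    [[0.05, 0.06, 0, 0, 0, -0.22, 7], [0.04, 0.06, 0, 0, 0, -0.22, 7], [0, 0, 0, 0, 0, 0, 0], [0, 0, 0, 0, 0, 0, 0], [0, 0, 0, 0, 0, 0, 0]],
  ],
  squeeze=3,
)

```text
time_s: 21.85
tool_pos: [0.583, 0.0371, 0.0624]
ee_rot: [0.097, 0.332, 0.938, -0.036]
ft_force: [0.1, -0.1, 0.5]
opening: 0.0064
```

```bash
python3 w.py; cat > tips.py <<'E'
from h import *
# visible divider ends: white plate top edge at z=.075 -> centroid of pixels brighter than the tray in a band of radius 125..148 around each expected angle
def tips(th0,ths,n=2):
    out=[]
    for k in range(n):
        c=read_camera('top');im=c['pixels'].astype(int).min(2)
        for th in ths:
            best=[]
            for r in np.linspace(.112,.146,18):
                a=np.arange(-8,8.01,.2)
                uv=proj(c,[polar(th+th0+x,r,.075) for x in a]).astype(np.float32)
                v=cv2.remap(im.astype(np.float32),uv[:,0].reshape(1,-1),uv[:,1].reshape(1,-1),cv2.INTER_LINEAR)[0]
                w=np.clip(v-np.percentile(v,75)-8,0,None)
                if w.sum()>0 and v.max()>np.median(v)+15: best.append((w*a).sum()/w.sum())
            out.append((th,round(float(np.median(best)),2) if best else None,len(best)))
    return out
E
python3 - <<'E'
from tips import *
print(tips(0,(50,230)))
s=get_state();
c=read_camera('top');cv2.imwrite('pics/x7.png',cv2.resize(c['pixels'][120:260,235:375],None,fx=4,fy=4,interpolation=cv2.INTER_CUBIC))
E
```

```text
t 21.85 q [-1.19  0.52  1.18  1.98 -0.45  0.84  1.08] th 139.4994634637571 r 0.14077491393892283 z 0.06238938817389851 az 140.34145652488837 lean 11.922942028294754 F [ 0.1 -0.1  0.5] op 0.006366590522237559
[(50, -0.39, 18), (230, 0.95, 18), (50, -0.39, 18), (230, 0.96, 18)]
```

```bash
cat > s4.py <<'E'
from s1 import *
q0=get_state()['qpos']
S=np.array([.4585,.3477,0])
def G(c,az,lean,back=0):   # grasp-point pose, backed off along the tool axis
    T=tool(az,lean);return (np.array(c)+T[:,2]*(.011-back),T)
def path(azg,lg,azp,lp,hg=.080):
    up=lambda d:S+[0,0,d]
    seq=[('grasp',[(polar(140,.15,.105),tool(140,12)),(polar(138,.22,.15),tool(150,10)),(np.array([.52,.25,.2]),tool((150+azg)/2,lg*.6)),G(up(hg),azg,lg,.12),G(up(hg),azg,lg)]),
     ('lift',[G(up(hg+.1),azg,lg)]),('pre',[G(polar(150,.30,.23),(azg+azp)/2,lp),G(polar(180,.20,.19),azp,lp)]),('place',[G(polar(185,.105,.112),azp,lp)]),('out',[G(polar(185,.105,.112),azp,lp,.12)])]
    q=q0;o=[]
    for n,w in seq:
        q=sim(q,w,n=10,v=0);x,M=fk(q,P);e=np.linalg.norm(x-w[-1][0])*1e3
        o.append((n,q.round(2).tolist(),round(e,1)))
    return o
if __name__=='__main__':
    for azg in (180,195):
        for azp in (160,175,187):
            for l in (32,):
                print(azg,azp,l)
                for r in path(azg,l,azp,l):print('  ',*r)
E
timeout 550 python3 s4.py
```

```text
180 160 32
   grasp [-1.9, 0.23, 0.99, 2.2, 0.52, 0.54, 0.2] 0.0
   lift [-2.02, -0.05, 1.02, 2.11, 0.7, 0.86, 0.16] 0.0
   pre [-0.08, -0.29, -0.08, 2.31, 0.4, 0.66, 0.8] 0.0
   place [-0.04, 0.04, -0.07, 2.2, 0.58, 0.45, 0.64] 0.0
   out [-0.07, -0.22, -0.1, 2.21, 0.39, 0.7, 0.8] 0.0
180 175 32
   grasp [-1.9, 0.23, 0.99, 2.2, 0.52, 0.54, 0.2] 0.0
   lift [-2.02, -0.05, 1.02, 2.11, 0.7, 0.86, 0.16] 0.0
   pre [0.06, -0.31, -0.07, 2.33, 0.06, 0.56, 1.43] 0.0
   place [0.07, 0.03, -0.07, 2.23, 0.14, 0.34, 1.37] 0.0
   out [0.07, -0.25, -0.07, 2.24, 0.05, 0.6, 1.45] 0.0
180 187 32
   grasp [-1.9, 0.23, 0.99, 2.2, 0.52, 0.54, 0.2] 0.0
   lift [-2.02, -0.05, 1.02, 2.11, 0.7, 0.86, 0.16] 0.0
   pre [0.13, -0.29, -0.02, 2.33, -0.24, 0.57, 1.96] 0.0
   place [0.09, 0.04, 0.01, 2.22, -0.35, 0.35, 2.09] 0.0
   out [0.13, -0.23, 0.01, 2.23, -0.23, 0.61, 1.99] 0.0
195 160 32
   grasp [-1.85, 0.12, 0.97, 2.27, 0.59, 0.41, 0.44] 0.0
   lift [-1.9, -0.18, 0.92, 2.17, 0.74, 0.76, 0.4] 0.0
   pre [0.02, -0.28, -0.16, 2.31, 0.35, 0.64, 0.84] 0.0
   place [0.06, 0.05, -0.18, 2.2, 0.59, 0.46, 0.63] 0.0
   out [0.03, -0.22, -0.19, 2.21, 0.36, 0.68, 0.83] 0.0
195 175 32
   grasp [-1.85, 0.12, 0.97, 2.27, 0.59, 0.41, 0.44] 0.0
   lift [-1.9, -0.18, 0.92, 2.17, 0.74, 0.76, 0.4] 0.0
   pre [0.13, -0.3, -0.13, 2.33, 0.02, 0.56, 1.47] 0.0
   place [0.15, 0.03, -0.15, 2.22, 0.15, 0.34, 1.36] 0.0
   out [0.15, -0.25, -0.13, 2.24, 0.02, 0.59, 1.48] 0.0
195 187 32
   grasp [-1.85, 0.12, 0.97, 2.27, 0.59, 0.41, 0.44] 0.0
   lift [-1.9, -0.18, 0.92, 2.17, 0.74, 0.76, 0.4] 0.0
   pre [0.18, -0.29, -0.06, 2.32, -0.26, 0.57, 1.98] 0.0
   place [0.14, 0.04, -0.04, 2.22, -0.34, 0.35, 2.08] 0.0
   out [0.18, -0.23, -0.03, 2.23, -0.26, 0.61, 2.01] 0.0
```

Request:
step_arm(
  steps=[
    [[0, 0, 0, 0, 0, 0, 25], [0, 0, 0, 0, 0, 0, 40], [0, 0, 0.2, 0, 0, 0, 46], [0, 0, 0.5, 0, 0, 0, 46], [0, 0, 0.7, 0, 0, 0, 46]],
  ],
)

```text
time_s: 22.5
tool_pos: [0.5824, 0.0368, 0.1052]
ee_rot: [0.097, 0.332, 0.938, -0.036]
ft_force: [-0.0, -1.1, -0.1]
opening: 0.0364
```

```bash
python3 w.py; python3 - <<'E'
from rows import *
from s4 import G,S
rows([(polar(138,.22,.15),tool(150,10)),(np.array([.52,.25,.2]),tool(165,19)),G(S+[0,0,.081],180,32,.12)])
c=read_camera('top');d=read_camera('side')
cv2.imwrite('pics/mid8.png',np.hstack([cv2.resize(c['pixels'][120:260,235:375],None,fx=2.8,fy=2.8,interpolation=cv2.INTER_CUBIC),cv2.resize(d['pixels'][230:370,210:350],None,fx=2.8,fy=2.8,interpolation=cv2.INTER_CUBIC)]))
from tips import tips
print(tips(0,(50,230),1))
E
```

```text
t 22.5 q [-1.26  0.47  1.26  1.95 -0.39  0.91  1.04] th 139.73278541215805 r 0.14098234458415632 z 0.10518209391298133 az 140.01796998017542 lean 11.88685577985257 F [-0.  -1.1 -0.1] op 0.03640575828717776
4 x [-0.47, 0.47, 0.37, 0.08, 0.09, 0.56]
7 x [-0.03, 0.75, 0.24, -0.12, -0.3, 0.53]
7 x [-0.57, 0.47, -0.13, -0.06, -0.46, 0.53]
[(50, -0.38, 18), (230, 0.98, 18)]
```

View pics/mid8.png

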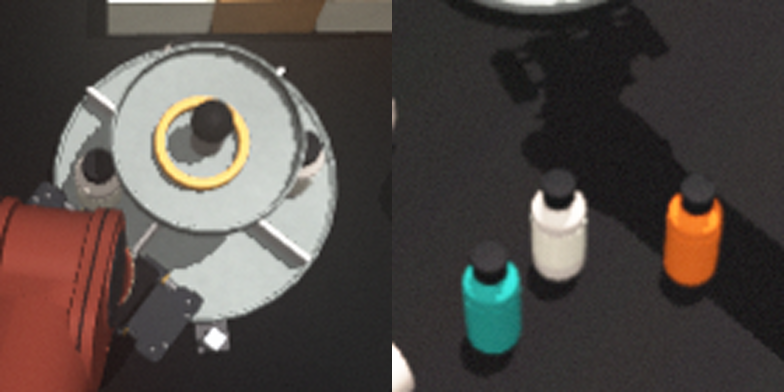

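The side view shows the white spare upright with its cap at about (269,294), 1 px from the prediction. Turquoise is at its left and orange at its right. The pocket has stayed at the pointer. Moving to the spare.

Request:
step_arm(
  steps=[
    [[-0.47, 0.47, 0.37, 0.08, 0.09, 0.56, 60], [-0.47, 0.47, 0.37, 0.08, 0.09, 0.56, 70], [-0.47, 0.47, 0.37, 0.08, 0.09, 0.56, 80], [-0.47, 0.47, 0.37, 0.08, 0.09, 0.56, 80], [-0.03, 0.75, 0.24, -0.12, -0.3, 0.53, 80], [-0.03, 0.75, 0.24, -0.12, -0.3, 0.53, 80], [-0.03, 0.75, 0.24, -0.12, -0.3, 0.53, 80], [-0.03, 0.75, 0.24, -0.12, -0.3, 0.53, 80], [-0.03, 0.75, 0.24, -0.12, -0.3, 0.53, 80], [-0.03, 0.75, 0.24, -0.12, -0.3, 0.53, 80]],
  ],
)

```text
time_s: 23.65
tool_pos: [0.5206, 0.2297, 0.1921]
ee_rot: [0.153, 0.148, 0.977, -0.02]
ft_force: [1.2, -0.2, 0.7]
opening: 0.0694
```

```bash
python3 w.py; python3 - <<'E'
from rows import *
from s4 import G,S
c=read_camera('top');d=read_camera('side')
o1,r1=ray(c,[(164.9,260.9)]);o2,r2=ray(d,[(269.3,294.3)])
A=np.c_[r1[0],-r2[0]];t=np.linalg.lstsq(A,o2-o1,rcond=None)[0];a,b=o1+t[0]*r1[0],o2+t[1]*r2[0];print('cap tri',a,b)
# white body blob in top view
hsv=cv2.cvtColor(c['pixels'],cv2.COLOR_BGR2HSV)[240:285,150:195];m=((hsv[...,2]>90)&(hsv[...,1]<60)).astype(np.uint8)
n,l,s,ce=cv2.connectedComponentsWithStats(m);print(s[1:].tolist(),ce[1:])
rows([G(S+[0,0,.081],180,32,.12),G(S+[0,0,.081],180,32)])
q=sim(get_state()['qpos'],[G(S+[0,0,.081],180,32,.12),G(S+[0,0,.081],180,32)])
E
```

```text
t 23.65 q [-1.92  0.04  1.32  1.96  0.24  0.98  0.55] th 120.8188848382548 r 0.3306600537169008 z 0.19206041404286817 az 164.01735668627174 lean 17.734512245601934 F [ 1.2 -0.2  0.7] op 0.06941014248252766
cap tri [0.45829362 0.34713278 0.12785778] [0.4611675  0.34800075 0.1282657 ]
[] []
7 x [-0.57, 0.55, -0.09, -0.09, -0.5, 0.6]
5 x [0.42, 0.0, -0.68, 0.0, 0.0, 0.0]
[-2.03 -0.18  0.85  2.18  0.79  1.   -0.03] 0.0
[-1.88  0.22  0.96  2.2   0.54  0.55  0.19] 0.0
```

Request:
step_arm(
  steps=[
    [[-0.57, 0.55, -0.09, -0.09, -0.5, 0.6, 80], [-0.57, 0.55, -0.09, -0.09, -0.5, 0.6, 80], [-0.57, 0.55, -0.09, -0.09, -0.5, 0.6, 80], [-0.57, 0.55, -0.09, -0.09, -0.5, 0.6, 80], [-0.57, 0.55, -0.09, -0.09, -0.5, 0.6, 80], [-0.57, 0.55, -0.09, -0.09, -0.5, 0.6, 80], [-0.57, 0.55, -0.09, -0.09, -0.5, 0.6, 80], [0, 0, 0, 0, 0, 0, 80]],
  ],
)

```text
time_s: 24.55
tool_pos: [0.3994, 0.3445, 0.172]
ee_rot: [0.274, 0.001, 0.962, -0.002]
ft_force: [1.3, -0.0, -0.7]
opening: 0.0695
```

```bash
python3 w.py; python3 - <<'E'
from rows import *
from s4 import G
rows([G([.459,.3475,.081],180,32)],maxs=20)
c=read_camera('top');d=read_camera('side')
cv2.imwrite('pics/mid9.png',np.hstack([cv2.resize(c['pixels'][215:315,110:210],None,fx=3.9,fy=3.9,interpolation=cv2.INTER_CUBIC),cv2.resize(d['pixels'][230:370,210:350],None,fx=2.8,fy=2.8,interpolation=cv2.INTER_CUBIC)[:390,:390]]))
E
```

```text
t 24.55 q [-2.02 -0.18  0.83  2.2   0.8   1.   -0.04] th 126.0829015770536 r 0.4934808372865652 z 0.17203924890604724 az 179.62532389810283 lean 31.84336242895508 F [ 1.3 -0.  -0.7] op 0.06951537059499026
6 x [0.36, 0.02, -0.56, 0.01, -0.01, 0.01]
```

View pics/mid9.png

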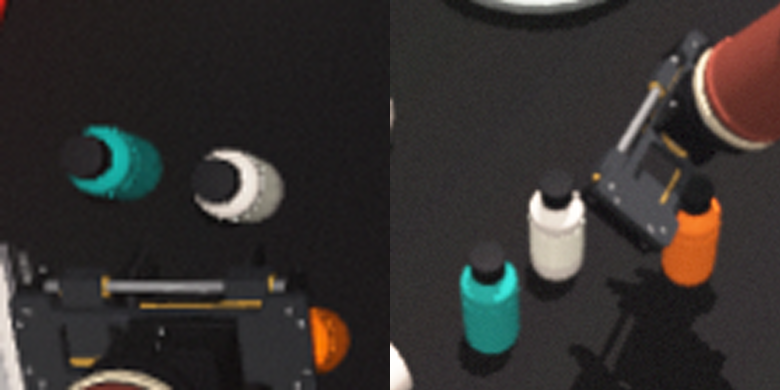

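The gripper is lined up with the white bottle, whose cap is at about (165,262) in the top view. Orange and turquoise are clear of the approach line. Going in along the tool axis.

Request:
step_arm(
  steps=[
    [[0.36, 0.02, -0.56, 0, 0, 0, 80], [0.36, 0.02, -0.56, 0, 0, 0, 80], [0.36, 0.02, -0.56, 0, 0, 0, 80], [0.36, 0.02, -0.56, 0, 0, 0, 80], [0.36, 0.02, -0.56, 0, 0, 0, 80], [0.36, 0.02, -0.56, 0, 0, 0, 80], [0, 0, 0, 0, 0, 0, 80]],
  ],
)

```text
time_s: 25.35
tool_pos: [0.4684, 0.3443, 0.0714]
ee_rot: [0.275, 0.005, 0.962, -0.004]
ft_force: [-0.5, -0.7, -0.2]
opening: 0.0696
```

```bash
python3 w.py; python3 - <<'E'
from rows import *
from s4 import G
rows([G([.459,.3475,.081],180,32)],maxs=20)
E
```

```text
t 25.35 q [-1.88  0.24  0.97  2.21  0.52  0.53  0.19] th 119.06859618061965 r 0.4560447604900358 z 0.07137271820750775 az 178.95228347251282 lean 31.88029570316008 F [-0.5 -0.7 -0.2] op 0.0696367116237605
1 x [-0.12, 0.11, 0.01, 0.06, -0.03, 0.17]
```

Request:
step_arm(
  steps=[
    [[-0.1, 0.11, 0.01, 0.06, -0.03, 0.17, 80], [0, 0, 0, 0, 0, 0, 65], [0, 0, 0, 0, 0, 0, 40], [0, 0, 0, 0, 0, 0, 40], [0, 0, 0, 0, 0, 0, 40], [0, 0, 0, 0, 0, 0, 40]],
  ],
  squeeze=22,
)

```text
time_s: 25.95
tool_pos: [0.4636, 0.3505, 0.0729]
ee_rot: [0.275, -0.002, 0.961, 0.003]
ft_force: [-0.6, -0.5, 2.8]
opening: 0.0498
```

```bash
python3 w.py
```

```text
t 25.95 q [-1.89  0.23  0.97  2.21  0.54  0.53  0.18] th 119.21830611055788 r 0.46381662994904593 z 0.07291822574909888 az 180.67809554375586 lean 31.929158131028228 F [-0.6 -0.5  2.8] op 0.04977254652211351
```

```bash
cat > s5.py <<'E'
from rows import *
from s4 import G
A=178
def mx(q,w,n):
    x,M=fk(q,P);pos,Rt=w;d=(pos-x)/n;wv=R.from_matrix(Rt@M.T).as_rotvec()/n;m=0
    for i in range(n):
        x=x+d;M=R.from_rotvec(wv).as_matrix()@M;q2=step(q,x,M);m=np.maximum(m,abs(q2-q));q=q2
    print(q.round(2),'max/row',m.round(2),'err',round(np.linalg.norm(fk(q,P)[0]-x)*1e3,1));return q
if __name__=='__main__':
    q=get_state()['qpos']
    x=[G([.459,.3475,.165],180,32),G([.45,.22,.20],180,32),G([.45,.08,.20],A,32),G(polar(180,.20,.18),A,32),G(polar(185,.14,.155),A,32),G(polar(185,.105,.114),A,32)]
    for w,n in zip(x,(5,7,10,8,4,5)): q=mx(q,w,n)
    rows(x,maxs=18)
E
python3 s5.py
```

```text
[-1.99 -0.01  1.01  2.13  0.67  0.81  0.17] max/row [0.03 0.05 0.02 0.02 0.03 0.06 0.  ] err 0.0
[-1.61 -0.38  0.66  2.27  0.84  0.99  0.21] max/row [0.15 0.08 0.11 0.03 0.07 0.05 0.06] err 0.0
[-0.2  -0.38 -0.22  2.35  0.25  0.67  0.95] max/row [0.22 0.   0.14 0.01 0.11 0.04 0.13] err 2.6
[-0.2  -0.32  0.18  2.35  0.16  0.55  1.41] max/row [0.01 0.01 0.05 0.01 0.02 0.02 0.06] err 0.0
[-0.24 -0.13  0.27  2.27  0.08  0.45  1.51] max/row [0.01 0.05 0.02 0.02 0.03 0.03 0.03] err 0.0
[-0.26  0.01  0.29  2.24 -0.01  0.33  1.58] max/row [0.   0.03 0.01 0.01 0.02 0.02 0.02] err 0.0
5 x [0.01, -0.02, 0.55, -0.01, -0.0, -0.01]
8 x [-0.04, -0.53, 0.15, 0.0, 0.0, 0.0]
8 x [-0.0, -0.58, 0.0, 0.0, -0.0, -0.06]
8 x [0.17, -0.56, -0.08, 0.0, 0.0, 0.0]
4 x [0.5, -0.1, -0.21, 0.0, 0.0, 0.0]
3 x [0.39, 0.03, -0.46, 0.0, 0.0, 0.0]
```

Request:
step_arm(
  steps=[
    [[0, 0, 0.3, 0, 0, 0, 40], [0, 0, 0.55, 0, 0, 0, 40], [0, -0.02, 0.6, 0, 0, 0, 40], [0, -0.03, 0.6, 0, 0, 0, 40], [0, -0.1, 0.6, 0, 0, 0, 40], [0.02, -0.3, 0.15, 0, 0, 0, 40], [0.02, -0.35, 0.1, 0, 0, 0, 40], [0.02, -0.35, 0.1, 0, 0, 0, 40], [0.02, -0.35, 0.1, 0, 0, 0, 40], [0.02, -0.35, 0.1, 0, 0, 0, 40]],
  ],
)

```text
time_s: 26.95
tool_pos: [0.4666, 0.2938, 0.1688]
ee_rot: [0.275, -0.001, 0.962, 0.002]
ft_force: [0.5, 0.4, -1.8]
opening: 0.0492
```

```bash
python3 w.py; python3 - <<'E'
from s5 import *
q=get_state()['qpos']
x=[G([.465,.22,.20],180,32),G([.465,.08,.20],A,32),G(polar(180,.20,.18),A,32),G(polar(185,.14,.155),A,32),G(polar(185,.105,.114),A,32)]
for w,n in zip(x,(7,14,13,6,5)): q=mx(q,w,n)
rows(x,maxs=11)
E
```

```text
t 26.95 q [-1.95 -0.23  0.95  2.21  0.85  0.91  0.1 ] th 122.69251387371841 r 0.41363303666469264 z 0.16875959267491364 az 180.5764354131299 lean 31.89149574759956 F [ 0.5  0.4 -1.8] op 0.04920497902213508
[-1.67 -0.38  0.74  2.25  0.87  0.98  0.22] max/row [0.08 0.04 0.05 0.01 0.02 0.02 0.04] err 0.0
[-0.61 -0.38  0.12  2.35  0.48  0.73  0.77] max/row [0.09 0.   0.05 0.01 0.04 0.02 0.06] err 0.0
[-0.47 -0.37  0.4   2.36  0.34  0.59  1.25] max/row [0.04 0.   0.03 0.   0.02 0.02 0.05] err 0.0
[-0.55 -0.17  0.56  2.28  0.22  0.46  1.39] max/row [0.02 0.03 0.03 0.01 0.03 0.02 0.03] err 0.0
[-0.61 -0.    0.65  2.25 -0.01  0.33  1.59] max/row [0.01 0.04 0.02 0.01 0.06 0.03 0.06] err 0.0
8 x [0.02, -0.31, 0.09, -0.01, -0.0, -0.01]
13 x [-0.0, -0.36, 0.0, 0.0, -0.0, -0.04]
13 x [0.06, -0.34, -0.05, 0.0, 0.0, 0.0]
7 x [0.29, -0.06, -0.12, 0.0, 0.0, 0.0]
5 x [0.23, 0.02, -0.27, 0.0, 0.0, 0.0]
```

Request:
step_arm(
  steps=[
    [[0.02, -0.31, 0.09, 0, 0, 0, 40], [0.02, -0.31, 0.09, 0, 0, 0, 40], [0.02, -0.31, 0.09, 0, 0, 0, 40], [0.02, -0.31, 0.09, 0, 0, 0, 40], [0.02, -0.31, 0.09, 0, 0, 0, 40], [0.02, -0.31, 0.09, 0, 0, 0, 40], [0.02, -0.31, 0.09, 0, 0, 0, 40], [0.02, -0.31, 0.09, 0, 0, 0, 40], [0, -0.36, 0, 0, 0, -0.04, 40], [0, -0.36, 0, 0, 0, -0.04, 40]],
  ],
)

```text
time_s: 27.95
tool_pos: [0.4713, 0.1978, 0.1904]
ee_rot: [0.275, 0.001, 0.961, 0.001]
ft_force: [-0.6, -0.8, -2.1]
opening: 0.0495
```

Request:
step_arm(
  steps=[
    [[0, -0.36, 0, 0, 0, -0.04, 40], [0, -0.36, 0, 0, 0, -0.04, 40], [0, -0.36, 0, 0, 0, -0.04, 40], [0, -0.36, 0, 0, 0, -0.04, 40], [0, -0.36, 0, 0, 0, -0.04, 40], [0, -0.36, 0, 0, 0, -0.04, 40], [0, -0.36, 0, 0, 0, -0.04, 40], [0, -0.36, 0, 0, 0, -0.04, 40], [0, -0.36, 0, 0, 0, -0.04, 40], [0, -0.36, 0, 0, 0, -0.04, 40]],
  ],
)

```text
time_s: 28.95
tool_pos: [0.4711, 0.0898, 0.1902]
ee_rot: [0.275, 0.014, 0.961, -0.003]
ft_force: [0.6, 0.3, -2.0]
opening: 0.0497
```

```bash
python3 w.py; python3 - <<'E'
from s5 import *
q=get_state()['qpos']
x=[G(polar(180,.20,.18),A,32),G(polar(185,.14,.155),A,32),G(polar(185,.105,.114),A,32)]
for w,n in zip(x,(14,6,5)): q=mx(q,w,n)
rows(x,maxs=11)
E
```

```text
t 28.95 q [-0.69 -0.38  0.17  2.35  0.52  0.74  0.71] th 146.65143145053358 r 0.2620539884297941 z 0.19018362992812593 az 178.56246966127082 lean 31.921676584068827 F [ 0.6  0.3 -2. ] op 0.049700258930100036
[-0.48 -0.37  0.41  2.36  0.35  0.59  1.24] max/row [0.05 0.   0.03 0.   0.02 0.02 0.05] err 0.0
[-0.57 -0.18  0.58  2.28  0.23  0.46  1.38] max/row [0.02 0.03 0.03 0.01 0.03 0.02 0.03] err 0.0
[-0.63 -0.01  0.68  2.25 -0.01  0.33  1.59] max/row [0.01 0.04 0.02 0.01 0.07 0.03 0.06] err 0.0
14 x [0.06, -0.34, -0.05, -0.0, -0.0, -0.01]
7 x [0.29, -0.06, -0.12, 0.0, 0.0, 0.0]
5 x [0.23, 0.02, -0.27, 0.0, 0.0, 0.0]
```

Request:
step_arm(
  steps=[
    [[0.06, -0.34, -0.05, 0, 0, -0.01, 40], [0.06, -0.34, -0.05, 0, 0, -0.01, 40], [0.06, -0.34, -0.05, 0, 0, -0.01, 40], [0.06, -0.34, -0.05, 0, 0, -0.01, 40], [0.06, -0.34, -0.05, 0, 0, -0.01, 40], [0.06, -0.34, -0.05, 0, 0, -0.01, 40], [0.06, -0.34, -0.05, 0, 0, -0.01, 40], [0.06, -0.34, -0.05, 0, 0, -0.01, 40], [0.06, -0.34, -0.05, 0, 0, -0.01, 40], [0.06, -0.34, -0.05, 0, 0, -0.01, 40]],
  ],
)

```text
time_s: 29.95
tool_pos: [0.489, -0.0122, 0.175]
ee_rot: [0.275, 0.018, 0.961, -0.004]
ft_force: [0.7, 0.5, -1.6]
opening: 0.0492
```

Request:
step_arm(
  steps=[
    [[0.06, -0.34, -0.05, 0, 0, -0.01, 40], [0.06, -0.34, -0.05, 0, 0, -0.01, 40], [0.06, -0.34, -0.05, 0, 0, -0.01, 40], [0.06, -0.34, -0.05, 0, 0, -0.01, 40], [0.29, -0.06, -0.12, 0, 0, 0, 40], [0.29, -0.06, -0.12, 0, 0, 0, 40], [0.29, -0.06, -0.12, 0, 0, 0, 40], [0.29, -0.06, -0.12, 0, 0, 0, 40], [0.29, -0.06, -0.12, 0, 0, 0, 40], [0, 0, 0, 0, 0, 0, 40]],
  ],
)

```text
time_s: 30.95
tool_pos: [0.5409, -0.0612, 0.1506]
ee_rot: [0.275, 0.019, 0.961, -0.004]
ft_force: [0.6, -0.4, -3.1]
opening: 0.0497
```

```bash
python3 w.py; python3 - <<'E'
from s5 import *
rows([G(polar(185,.14,.15),A,32),G(polar(185,.105,.117),A,32)],maxs=11)
c=read_camera('top');d=read_camera('side')
cv2.imwrite('pics/mid10.png',np.hstack([cv2.resize(c['pixels'][120:260,235:375],None,fx=2.8,fy=2.8,interpolation=cv2.INTER_CUBIC),cv2.resize(d['pixels'][130:270,190:330],None,fx=2.8,fy=2.8,interpolation=cv2.INTER_CUBIC)]))
from tips import tips
print(tips(0,(50,230),1))
E
```

```text
t 30.95 q [-0.55 -0.23  0.53  2.31  0.29  0.48  1.31] th 182.6455692847503 r 0.1493025630837532 z 0.15057246211834407 az 178.02979556221302 lean 31.876772117751475 F [ 0.6 -0.4 -3.1] op 0.04971177856567431
2 x [0.26, -0.09, -0.17, -0.02, -0.01, 0.03]
5 x [0.23, 0.02, -0.22, 0.0, 0.0, 0.0]
[(50, -0.37, 18), (230, 0.97, 18)]
```

View pics/mid10.png

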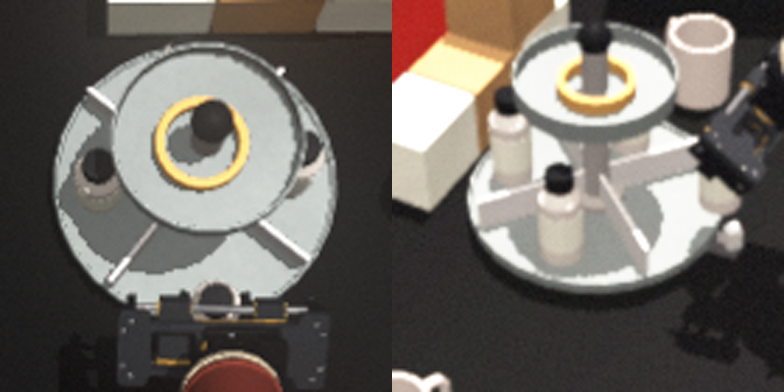

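The spare is upright in the gripper, just outside the empty pocket (crop (215,300)). The pointer is centred between the two dividers, and the other bottles, the tape and the mug in view are undisturbed. I'll do a quick numeric check of the pocket angle against the pointer, then go in.

```bash
python3 - <<'E'
import h
h.AX[:]=(.6910,-.0552)
import tips; tips.AX=h.AX
from tips import *
c=read_camera('top')
print(tips.tips(0,(50,140,230),1) if hasattr(tips,'tips') else tips(0,(50,140,230),1))
p=onz(c,[(311.47,240.42)],.036)[0];v=p[:2]-h.AX;print('pointer',np.degrees(np.arctan2(v[1],v[0]))%360,np.hypot(*v))
E
```

```text
[(50, 0.19, 18), (140, -0.92, 18), (230, 0.36, 18)]
pointer 184.64027562247932 0.17202303211021652
```

Pocket 184.7°, pointer 184.6°. Going in.

Request:
step_arm(
  steps=[
    [[0.26, -0.09, -0.12, 0, 0, 0, 40], [0.26, -0.09, -0.14, 0, 0, 0, 40], [0.23, 0.02, -0.22, 0, 0, 0, 40], [0.23, 0.02, -0.22, 0, 0, 0, 40], [0.23, 0.02, -0.22, 0, 0, 0, 40], [0.23, 0.02, -0.22, 0, 0, 0, 40], [0.23, 0.02, -0.22, 0, 0, 0, 40], [0, 0, 0, 0, 0, 0, 40]],
  ],
)

```text
time_s: 32.0
tool_pos: [0.5907, -0.0637, 0.1098]
ee_rot: [0.275, 0.019, 0.961, -0.004]
ft_force: [-0.5, 0.2, -1.7]
opening: 0.0497
```

```bash
python3 w.py; python3 - <<'E'
from s5 import *
rows([G([.5857,-.0636,.114],A,32)],maxs=30)
E
```

```text
t 32.0 q [-0.65 -0.01  0.69  2.26  0.02  0.34  1.56] th 185.3817521584751 r 0.09971358681655881 z 0.1097753019211563 az 177.99856853452442 lean 31.904622190099815 F [-0.5  0.2 -1.7] op 0.04967395752103688
1 x [0.03, -0.01, -0.17, -0.03, -0.02, 0.05]
```

Request:
step_arm(
  steps=[
    [[0.03, -0.01, -0.08, 0, 0, 0, 40], [0, 0, -0.08, 0, 0, 0, 40], [0, 0, -0.03, 0, 0, 0, 40], [0, 0, 0, 0, 0, 0, 40]],
  ],
)

```text
time_s: 32.4
tool_pos: [0.5909, -0.0639, 0.1047]
ee_rot: [0.275, 0.019, 0.961, -0.003]
ft_force: [0.2, -0.4, -1.9]
opening: 0.0495
```

Request:
step_arm(
  steps=[
    [[0, 0, -0.03, 0, 0, 0, 40], [0, 0, 0, 0, 0, 0, 40]],
  ],
)

```text
time_s: 32.6
tool_pos: [0.591, -0.0638, 0.1038]
ee_rot: [0.275, 0.019, 0.961, -0.004]
ft_force: [0.3, 0.1, -1.9]
opening: 0.0498
```

Request:
step_arm(
  steps=[
    [[0, 0, -0.03, 0, 0, 0, 40], [0, 0, 0, 0, 0, 0, 40]],
  ],
)

```text
time_s: 32.8
tool_pos: [0.5912, -0.0638, 0.103]
ee_rot: [0.275, 0.019, 0.961, -0.004]
ft_force: [0.2, -0.2, -2.0]
opening: 0.0494
```

Request:
step_arm(
  steps=[
    [[0, 0, -0.02, 0, 0, 0, 40], [0, 0, 0, 0, 0, 0, 40]],
  ],
)

```text
time_s: 33.0
tool_pos: [0.5917, -0.0639, 0.1029]
ee_rot: [0.276, 0.019, 0.961, -0.004]
ft_force: [-0.5, -1.3, 2.9]
opening: 0.0497
```

Contact: the vertical force went from −2 to +2.9 N. Releasing and backing out along the tool axis.

Request:
step_arm(
  steps=[
    [[0, 0, 0, 0, 0, 0, 60], [0, 0, 0, 0, 0, 0, 64], [0, 0, 0, 0, 0, 0, 70], [0, 0, 0, 0, 0, 0, 78], [0, 0, 0, 0, 0, 0, 78], [-0.05, 0, 0.08, 0, 0, 0, 78], [-0.12, 0, 0.18, 0, 0, 0, 78], [-0.2, 0, 0.32, 0, 0, 0, 78], [-0.25, 0, 0.4, 0, 0, 0, 78], [-0.25, 0, 0.4, 0, 0, 0, 78]],
  ],
)

```text
time_s: 34.0
tool_pos: [0.5646, -0.064, 0.1442]
ee_rot: [0.275, 0.019, 0.961, -0.004]
ft_force: [0.4, 0.6, -0.7]
opening: 0.0679
```

```bash
python3 w.py; python3 - <<'E'
from s5 import *
T=tool(178,32);q=get_state()['qpos']
x=[(get_state()['tool_pos']-T[:,2]*.06,T),(np.array([.47,-.06,.24]),tool(178,20)),(np.array([.45,.08,.26]),tool(178,10))]
for w,n in zip(x,(6,8,10)): q=mx(q,w,n)
rows(x,maxs=16)
E
```

```text
t 34.0 q [-0.62 -0.16  0.62  2.28  0.23  0.44  1.37] th 184.42757326526922 r 0.1258080515828607 z 0.14418229266138935 az 178.04742182219093 lean 31.927591840556467 F [ 0.4  0.6 -0.7] op 0.06793409055657738
[-0.57 -0.32  0.51  2.26  0.33  0.62  1.29] max/row [0.01 0.03 0.02 0.   0.03 0.03 0.02] err 0.0
[-0.57 -0.38  0.47  2.14  0.25  1.    1.34] max/row [0.01 0.01 0.01 0.02 0.01 0.05 0.01] err 0.0
[-0.67 -0.24  0.29  2.    0.15  1.21  1.12] max/row [0.01 0.02 0.02 0.02 0.01 0.02 0.03] err 0.0
4 x [-0.26, 0.01, 0.42, -0.01, -0.0, 0.02]
5 x [-0.42, 0.02, 0.3, 0.02, 0.6, -0.0]
9 x [-0.07, 0.52, 0.07, 0.01, 0.28, 0.0]
```

Request:
step_arm(
  steps=[
    [[-0.26, 0, 0.42, 0, 0, 0, 78], [-0.26, 0, 0.42, 0, 0, 0, 78], [-0.26, 0, 0.42, 0, 0, 0, 78], [-0.26, 0, 0.42, 0, 0, 0, 78], [-0.42, 0, 0.3, 0, 0.6, 0, 78], [-0.42, 0, 0.3, 0, 0.6, 0, 78], [-0.42, 0, 0.3, 0, 0.6, 0, 78], [-0.42, 0, 0.3, 0, 0.6, 0, 78], [-0.42, 0, 0.3, 0, 0.6, 0, 78], [0, 0, 0, 0, 0, 0, 78]],
  ],
)

```text
time_s: 35.0
tool_pos: [0.4713, -0.0641, 0.2408]
ee_rot: [0.174, 0.019, 0.985, -0.006]
ft_force: [1.0, -0.4, -0.6]
opening: 0.0678
```

Request:
step_arm(
  steps=[
    [[-0.07, 0.52, 0.07, 0, 0.28, 0, 78], [-0.07, 0.52, 0.07, 0, 0.28, 0, 78], [-0.07, 0.52, 0.07, 0, 0.28, 0, 78], [-0.07, 0.52, 0.07, 0, 0.28, 0, 78], [-0.07, 0.52, 0.07, 0, 0.28, 0, 78], [-0.07, 0.52, 0.07, 0, 0.28, 0, 78], [-0.07, 0.52, 0.07, 0, 0.28, 0, 78], [-0.07, 0.52, 0.07, 0, 0.28, 0, 78], [-0.07, 0.52, 0.07, 0, 0.28, 0, 78], [0, 0, 0, 0, 0, 0, 78]],
  ],
)

```text
time_s: 36.0
tool_pos: [0.452, 0.079, 0.2582]
ee_rot: [0.085, 0.017, 0.996, -0.007]
ft_force: [0.5, -0.6, -0.1]
opening: 0.0674
```

```bash
python3 w.py; python3 - <<'E'
import h
from h import *
h.AX[:]=(.6910,-.0552)
from tips import tips
print(tips(0,(50,140,230),1))
c=read_camera('top');d=read_camera('side')
cv2.imwrite('pics/mid11.png',np.hstack([cv2.resize(c['pixels'][120:260,235:375],None,fx=2.8,fy=2.8,interpolation=cv2.INTER_CUBIC),cv2.resize(d['pixels'][130:270,190:330],None,fx=2.8,fy=2.8,interpolation=cv2.INTER_CUBIC)]))
E
```

```text
t 36.0 q [-0.6  -0.22  0.23  1.99  0.14  1.21  1.13] th 150.74403942117476 r 0.27280062635504204 z 0.2581772931054352 az 174.25199189940668 lean 9.831482194938738 F [ 0.5 -0.6 -0.1] op 0.0674388236913091
[(50, 0.02, 18), (140, -1.14, 18), (230, 0.15, 18)]
```

View pics/mid11.png

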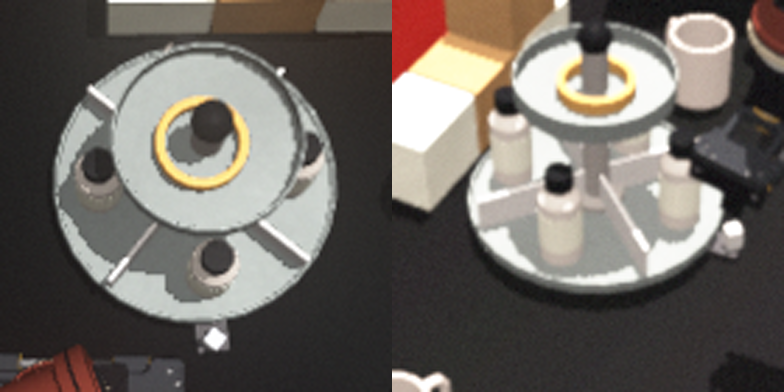

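The spare stands upright in the pocket opposite the pointer, with its cap at crop (213,257). The dividers are at 138.9° and 230.2°, so the pocket is at 184.5° against the pointer's 184.6°. The tape, the other bottles and the mugs in view look untouched. One last numeric check, then I hand in.

```bash
python3 - <<'E'
from h import *
c=read_camera('top');p=onz(c,[(235+213/2.8,120+257/2.8)],.156)[0];v=p[:2]-np.array([.691,-.0552])
r=np.hypot(*v);print(p,'r',r,'th',np.degrees(np.arctan2(v[1],v[0]))%360)
for n,u in dict(mugL=(163,184),mugR=(397,184),mugF=(399,263)).items():
    a=cv2.imread('pics/top0.png')[u[1]-25:u[1]+25,u[0]-25:u[0]+25].astype(int);b=c['pixels'][u[1]-25:u[1]+25,u[0]-25:u[0]+25].astype(int);print(n,'mean diff',abs(a-b).mean().round(1))
if abs(r-.105)<.01: print(sign_off())
E
```

```text
[ 0.58537972 -0.06004875  0.156     ] r 0.10573151345981496 th 182.62845354263277
mugL mean diff 1.7
mugR mean diff 1.6
mugF mean diff 1.7
the job is handed in; nothing more can be done
None
```

The job is done and handed in at about 36 s of the 72 s allowed. I turned the carousel about 142° clockwise by pushing two of its dividers in turn. Then I took the white bottle from the table, stood it in the empty pocket with the tool leaning 32°, let go and backed clear.

**Last checks:**
- **Pocket:** the camera puts it at 184.5° and the pointer at 184.6°. Single divider readings differ by up to about 1°.
- **Bottle:** it stands upright, 106 mm from the axis (105 mm asked). Its cap reads about 2° (4 mm) to one side of the pocket's middle, roughly twice the camera's 2 mm calibration error.
- **Other things:** the last pictures show the other bottles standing and the tape in place, and the mugs look the same as at the start.

**What went wrong on the way:** the arm twice ran into its joint limits, at about 4 s and 13 s. Some moves stopped short over the tray, and I had to take a detour on the left to get a better arm posture. The carousel did not shift during the second of these, and I felt no contact force in either. I viewed 11 pictures, one over the budget of 10.

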